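Put the reagent jars away in the double-leaf dry chest and restart its purge

ROBOT

A 7-joint arm with a two-finger parallel gripper is mounted at the origin on the work surface. World frame = base frame: x ahead of the robot, y to its left, z up, the work surface at z = 0. Lengths are in m, angles in rad, forces in N, time in s.
With the tool pointing down it reaches from about 0.425 to 0.875 m from the base axis. Payload 4.7 kg.
Tool frame: the origin (TCP) lies midway between the tips of the shut fingers; the grasp point (between the pads) lies bot.grip_depth behind it (bot.grip_depth is the distance from the TCP to the grasp point, in m); x points along the fingers, y is the direction in which the jaws open and shut, and the axes are right-handed (so a half turn about x gives the same grasp; the last joint's range is limited). The gripper opens to 87 mm and grips with 3 to 60 N. Pads are 19 mm wide; open, the fingers measure 117 mm over their backs; the gripper's body (75 mm by 190 mm) begins 51 mm behind the grasp point.
Start: joints at [0.014, 0.321, -0.07, 1.45, 0.023, 1.371, -0.057], TCP at [0.65, -0, 0.223] pointing down, gripper open.
Joint ranges: [-2.86, 2.86], [-0.3, 2.09], [-1.38, 1.24], [0.06, 2.45], [-1.56, 4.7], [0.09, 2.05], [-2.69, 2.69]. Speed limits (rad/s): [2.57, 2.57, 3.14, 3.14, 3.14, 3.14, 3.14].

INTERFACE

Orientations are given as a unit quaternion [x, y, z, w].
In Python, from station import bot gives the robot as it stands.
- The arm moves only by the shell command python3 -m creep 'ROWS'. ROWS is a JSON object of lists of equal length, an entry for each row: "slide": the shift along the tool's x, y, z in m, a list of three; "twist": the turn, a rotation vector about the tool's x, y, z in degrees, a list of three; "hand": the finger opening in m, from 0 to 0.087. In form: {"slide": [[tx, ty, tz], ...], "twist": [[rx, ry, rz], ...], "hand": [hand, ...]}. A call has 1 to 10 rows; each row is the pose to reach, as a shift and turn from the pose commanded when the call began, along the tool's axes at that moment; what a row does not reach only later rows make up. A row lasts 1/10 s, in which the tool goes at most 50 mm and 8.59 degrees, less where a joint would pass 70% of its speed; a pose out of reach is approached as far as the arm can. A call with a gripper value outside its range is refused whole. The fingers move at their own pace and stop on an object; the grip force is fixed at half the most. Time passes only in rows, so rows that repeat a pose let the fingers close. It gives the time, the measured TCP pose, the force and the opening at its end, in the units of the state.
- bot.state(): the state, without advancing time (a new reading comes with each control period).
- bot.read_camera(name): name is "scene" or "side" or "wrist"; returns a dict with "frame" (420x560x3 uint8, blue, green, red), "fx", "fy", "cx", "cy" (pixels), "rvec" (rotation vector, rad) and "tvec" (3), from world to camera coordinates, as OpenCV has them. Camera axes: x right, y down, z forward; pixel columns grow to the right and rows downward; lengths in m; the calibration is good to about 2 mm. The wrist camera is an equidistant fisheye: a pixel r from the principal point sees the ray r / f radians off the axis. A picture is of the moment at which its call begins. There is no depth.
- bot.close_job(): hands the job in, once; it reports no verdict.
The state is a dict: "time": time; "joint_pos": joint angles; "joint_vel": joint speeds; "tau": joint torques, N m; "eef_pos": TCP position; "orientation": TCP orientation; "ft_force": force on the tool from outside, world axes, zero at the start; "ft_torque": the same for the moment, N m; "opening": finger opening in m.
Only numpy, scipy, OpenCV 4.12 (cv2) and the standard library are available. Lean on these libraries where they do the work, as an engineer would, in place of code of your own. Each camera call takes 0.05 s, during which the arm holds its last target. There are 200 camera calls.

TASK

Put every reagent jar that stands on the bench away in the dry chest, standing upright on its floor beside the silica-gel cassette: draw the flush bolt on the passive leaf before you lift that leaf, and open both leaves wide for loading. Then close the chest again, passive leaf first, with the bolt shot fully home, and only then open the purge valve half way, with its lever at 45 degrees. Leave the tip box, casting tray and wash bottle where they stand.

Things in the scene. Friction and masses are not known exactly. Their poses are not given: they have to be found in the camera images.
- chest_floor (a point): Centre of the inner floor of the dry chest, 8 mm above the bench; its axes are the chest's axes (z up, x away from the robot, turned up to 9 degrees). Chest: white box fixed to the bench, outside 310 (x) x 290 (y) x 95 mm high, walls 15 mm, inside 280 x 260 mm. Two clear leaves 8 mm thick lie on its rim and meet along y = 0; closed, they leave 87 mm of height inside.
- free_half (a point): Centre of the free half of the chest's floor, under the passive leaf, where the jars go: x -140 to 140, y -130 to 15 mm from the floor's centre; this point is at x = 0, y = -60 mm. Axes as the chest's. The other half, under the active leaf, is filled by a fixed grey silica-gel cassette (x -125 to 125, y 15 to 120 mm, 80 mm high above the floor).
- active_leaf (a joint): Active leaf, the left one (+y half): angle in rad, 0 = closed flat on the rim, grows as it lifts, to 1.85 (1.57 = upright). Stiff hinge: stays at any angle; about 6 N at the handle lifts it, 4 N pushes it back. A cover strip on its meeting edge laps 11 mm over the passive leaf (strip top 14 mm above the rim), so it must be lifted before the passive leaf and closed after it.
- active_leaf_hinge (a point): Middle of the active leaf's hinge line, which runs along the chest's x at y = +145 mm, 95.5 mm above the bench (here x = 0). The leaf reaches 144 mm from it to the meeting line and 292 mm along x. Axes turn with the leaf: z is the normal of the leaf's upper face, which lies 8 mm from the hinge line along z.
- active_handle (a point): Middle of the active leaf's pull handle: a round steel bar 10 mm thick and 100 mm long, parallel to the hinge, on two legs, its centre 36 mm above the leaf's upper face, 118 mm from the hinge line, at chest x = -30 mm.
- passive_leaf (a joint): Passive leaf, the right one (-y half), with the flush bolt: angle in rad, 0 = closed, grows as it lifts, to 1.85. Size, hinge and forces as the active leaf. While its bolt is shot it is locked down. Lifted under the closed active leaf it would push that leaf up with it, so lift the active leaf first; it cannot close fully while the bolt is out past its end or the active leaf is down.
- passive_leaf_hinge (a point): On the hinge line of the passive leaf, along the chest's x at y = -145 mm, 95.5 mm above the bench, at x = 0. Axes turn with the leaf: its z is the normal of the upper face.
- passive_handle (a point): Middle of the passive leaf's pull handle: the same bar, centre 36 mm above the leaf's upper face, 118 mm from its hinge line, at chest x = -60 mm.
- bolt (a joint): Flush bolt let into the passive leaf along the chest's x, near the meeting edge: travel in m, 0 = shot fully home under the steel strike on the far (+x) rim, 0.024 = fully withdrawn (towards the robot, chest -x). Its tip clears the strike from 0.016. It slides with about 3 N of friction and stays where it is left.
- bolt_thumb (a point): Middle of the bolt's steel thumb-piece, an upright block 14 mm (x, the sliding direction) x 26 mm (y) that stands 35 mm above the passive leaf's upper face; this point is 20 mm above that face, 110 mm from the hinge line, at chest x = 105 mm when shot; it moves with the bolt. Nothing stands within 45 mm of it along x but the strike's bridge, 18 mm above the rim, at x 147 to 169 mm.
- purge_valve (a joint): Ball valve on the purge pipe at the chest's right side (-y): lever angle in rad. 0 = shut, lever across the pipe, pointing along the chest's -x, towards the robot; 1.571 = fully open, lever along -y, in line with the pipe. It opens counter-clockwise seen from above, with about 0.15 N m of friction, and stays where it is left. Half open is 0.785.
- valve_stem (a point): Turning axis (upright) of the valve lever, 104.5 mm above the bench, at chest x = 0, y = -215 mm.
- valve_grip (a point): Point in the middle of the black grip of the valve lever, 85 mm out from the stem; the grip is 14 mm wide, 13 mm high and reaches from 37 to 115 mm out; its underside is 98 mm above the bench.
- jar0: Reagent jar (up to four are alike; some may be absent): upright white round jar with a grey screw cap of the same width, 56 mm diameter, 72 mm tall, about 0.18 kg; origin at the centre of its underside, z up. The cap takes the top 18 mm.
- jar1: Reagent jar, the same as jar0 (may be absent).
- jar2: Reagent jar, the same as jar0 (may be absent).
- jar3: Reagent jar, the same as jar0 (may be absent).
- tip_box: Bystander: grey pipette-tip box with a clear lid, 85 x 120 x 63 mm high, origin at the centre of its underside. Leave it alone.
- casting_tray: Bystander: clear gel-casting tray, 100 x 120 x 38 mm high, with a black comb across it, origin at the centre of its underside. Leave it alone.
- wash_bottle: Bystander: white bottle, 66 mm diameter, 150 mm tall, origin at the centre of its underside. Leave it alone.

How it is judged:
On the way, in this order (a step that is already met when the one before it is completed fails the run):
1. the flush bolt is withdrawn (at least 19 mm) with the passive leaf still down (value of joint bolt above 0.019 m and value of joint passive_leaf below 0.08 rad), for 0.2 s.
2. both leaves stand wide open (over 1.2 rad) (value of joint each of active_leaf, passive_leaf above 1.2 rad), for 0.2 s.
3. every jar stands upright on the chest's floor, in the free half (x of jar0 in the frame of chest_floor between -0.125 and 0.125 m and y of jar0 in the frame of chest_floor between -0.118 and 0.01 m and z of each of jar0, jar1, jar2, jar3 in the frame of chest_floor below 0.008 m and angle between each of jar0, jar1, jar2, jar3's own z axis and vertical below 0.12 rad and x of jar1 in the frame of chest_floor between -0.125 and 0.125 m and y of jar1 in the frame of chest_floor between -0.118 and 0.01 m and x of jar2 in the frame of chest_floor between -0.125 and 0.125 m and y of jar2 in the frame of chest_floor between -0.118 and 0.01 m and x of jar3 in the frame of chest_floor between -0.125 and 0.125 m and y of jar3 in the frame of chest_floor between -0.118 and 0.01 m and linear speed of each of jar0, jar1, jar2, jar3 below 0.03 m/s), for 0.2 s.
4. both leaves are closed and the bolt is shot home, the purge valve still shut (under 0.2 rad) (value of joint each of active_leaf, passive_leaf below 0.05 rad and value of joint bolt below 0.005 m and value of joint purge_valve below 0.2 rad), for 0.2 s.
At the end, for the whole second after the job is handed in: Every jar that was there stands upright (within 7 degrees) and at rest on the chest's floor in the free half, both leaves are closed (under 0.05 rad), the bolt is home (under 5 mm of travel) and the purge valve stands at 45 degrees, within 7; the bystanders stand upright (all of step 3 and value of joint each of active_leaf, passive_leaf below 0.05 rad and value of joint bolt below 0.005 m and value of joint purge_valve between 0.665 and 0.905 rad and angle between each of tip_box, casting_tray, wash_bottle's own z axis and vertical below 0.2 rad); the robot touches nothing.
It fails at once if the tip box is pushed more than 30 mm (distance of tip_box from where it was at the start of the episode above 0.03 m).
It fails at once if the gel-casting tray is pushed more than 30 mm (distance of casting_tray from where it was at the start of the episode above 0.03 m).
It fails at once if the wash bottle is pushed more than 30 mm (distance of wash_bottle from where it was at the start of the episode above 0.03 m).
Of jar0, jar1, jar2, jar3 only 2 to 3 are there at a start; the rules pass over those that are not, and their reading is None.
At some moment in a run one of jar0, jar1, jar2, jar3 may be knocked a few centimetres aside while the robot is not near it.
It also fails if it takes over 210 s, if anything falls off the work surface, if the arm or the gripper's body presses on something with over 40 N, if the wrist force passes 120 N, or if a joint passes its speed limit or range.

## Working session

There is one attempt and no reset: what is moved stays moved. The work goes in short steps, Python scripts to look and compute and a shell command to move; the robot and the scene stay as the last step left them, time stands still between calls to the robot, and variables do not carry over. Pictures are saved under pics/ and viewed, about 12 in all and at most 16, crops included, and the job is handed in when it is done.

```bash
ls; mkdir -p pics; python3 - <<'E'
from station import bot
import cv2
s=bot.state();print(s, bot.grip_depth)
for n in("scene","side","wrist"):
    c=bot.read_camera(n);cv2.imwrite(f"pics/{n}0.png",c["frame"]);print(n,c["fx"],c["fy"],c["cx"],c["cy"],c["rvec"],c["tvec"])
E
```

```text
pics
{'time': 0.0, 'joint_pos': array([ 0.01406773,  0.32183611, -0.07008552,  1.45166671,  0.02259085,
        1.37078525, -0.05688965]), 'joint_vel': array([-4.18807748e-05,  1.24745773e-03, -4.74971196e-04, -6.05730050e-04,
       -6.43450924e-04,  1.33132323e-03, -8.23276734e-04]), 'tau': array([-2.58547143e-04, -4.91284704e+01, -4.03903294e-01, -3.12526345e+01,
       -6.40594075e-02,  4.37659642e-02,  1.61017233e-04]), 'eef_pos': array([ 6.49452808e-01, -2.50369700e-05,  2.21457160e-01]), 'orientation': array([-0.49948317, -0.50047234,  0.50048041, -0.49956317]), 'ft_force': array([ 0.7151196 , -0.22334568,  1.15247627]), 'ft_torque': array([0.01825992, 0.03619952, 0.00204397]), 'opening': 0.08694893054776631} 0.0187
scene 468.0192229121426 468.0192229121426 280.04653845629804 212.81728363928215 [ 1.27260401  2.28392789 -0.90820521] [ 0.28362705 -0.2457564   1.58201929]
side 508.0347432758901 508.0347432758901 270.2555256796265 207.8078126242303 [ 0.73668073 -2.63638238  1.0401442 ] [0.44340796 0.30524973 1.11949785]
wrist 325.19226210127806 325.19226210127806 280.09523344620237 213.8041156962047 [-2.83898608e+00  4.30380164e-04  1.97835685e-03] [-0.64798    -0.0373729   0.39112229]
```

View pics/scene0.png

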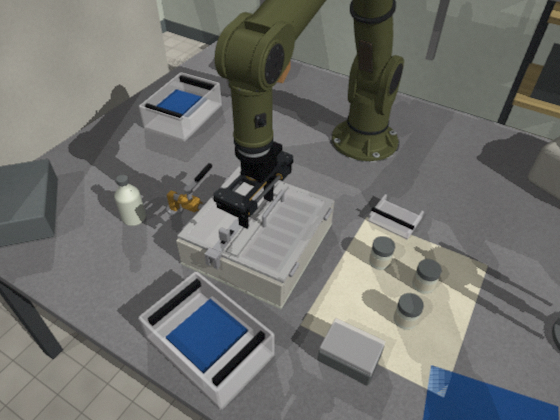

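View pics/side0.png

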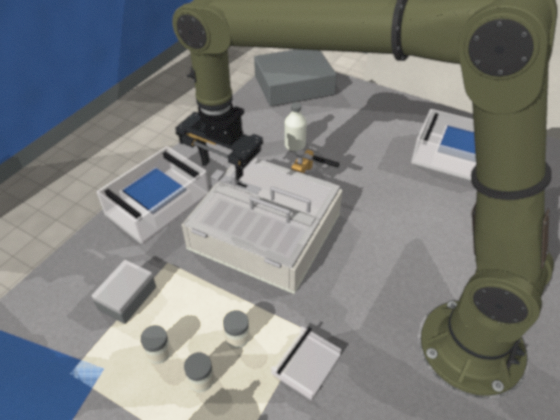

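View pics/wrist0.png

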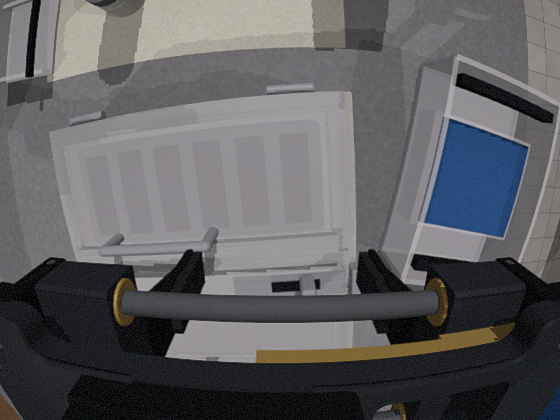

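The scene camera shows three jars with caps at about (382,245), (428,268) and (410,302). The chest is in the middle, with the valve lever at about (200,175). In the wrist view the chest's left rim runs from (51,130) to (352,92).

```bash
cat > h.py <<'E'
import numpy as np, cv2
from scipy.spatial.transform import Rotation as R
from station import bot
def cam(n):return bot.read_camera(n)
def proj(c,n,P):
    P=np.atleast_2d(np.asarray(P,float)); q=P@cv2.Rodrigues(np.array(c["rvec"],float))[0].T+np.ravel(c["tvec"])
    if n=="wrist":
        r=np.hypot(q[:,0],q[:,1]);t=np.arctan2(r,q[:,2]);k=t/np.maximum(r,1e-9)
        return np.c_[c["fx"]*q[:,0]*k+c["cx"],c["fy"]*q[:,1]*k+c["cy"]]
    return np.c_[c["fx"]*q[:,0]/q[:,2]+c["cx"],c["fy"]*q[:,1]/q[:,2]+c["cy"]]
def onz(c,n,uv,z):
    M=cv2.Rodrigues(np.array(c["rvec"],float))[0];o=-M.T@np.ravel(c["tvec"])
    a=(uv[0]-c["cx"])/c["fx"];b=(uv[1]-c["cy"])/c["fy"]
    if n=="wrist":
        r=np.hypot(a,b);s=np.sin(r)/max(r,1e-9);d=np.array([a*s,b*s,np.cos(r)])
    else:d=np.array([a,b,1])
    d=M.T@d;return o+d*(z-o[2])/d[2]
def chest(p,P):  # p=(x,y,yaw), chest coords with z above bench
    P=np.atleast_2d(np.asarray(P,float));c,s=np.cos(p[2]),np.sin(p[2])
    return np.c_[p[0]+c*P[:,0]-s*P[:,1],p[1]+s*P[:,0]+c*P[:,1],P[:,2]]
E
cat > fit.py <<'E'
from h import *
from scipy.optimize import least_squares
C={n:cam(n) for n in("scene","side","wrist")}
for n,l in(("scene",[(382,245),(428,268),(410,302)]),("side",[(236,321),(154,338),(198,366)])):
    for u in l:print(n,onz(C[n],n,u,.072).round(3))
for n,u,z in(("wrist",(51,130),.095),("wrist",(352,92),.095),("scene",(333,212),.095),("scene",(270,292),.095),("scene",(180,240),.095),("side",(186,225),.095),("side",(296,283),.095)):print(n,u,onz(C[n],n,u,z).round(3))
E
python3 fit.py
```

```text
scene [0.459 0.247 0.072]
scene [0.467 0.369 0.072]
scene [0.581 0.366 0.072]
side [0.453 0.249 0.072]
side [0.577 0.371 0.072]
side [0.46  0.373 0.072]
wrist (51, 130) [0.407 0.083 0.095]
wrist (352, 92) [0.712 0.103 0.095]
scene (333, 212) [0.443 0.099 0.095]
scene (270, 292) [0.738 0.093 0.095]
scene (180, 240) [ 0.727 -0.175  0.095]
side (186, 225) [0.7   0.101 0.095]
side (296, 283) [0.383 0.111 0.095]
```

```bash
cat > ov.py <<'E'
from h import *
import sys
def draw(c,n,p,k,x0,y0,w,h,bare=False,dz=0):
    im=cv2.resize(c["frame"][y0:y0+h,x0:x0+w],None,fx=k,fy=k,interpolation=cv2.INTER_CUBIC)
    def line(P,col,closed=True):
        P=np.array(P,float);P=np.vstack([P,P[:1]]) if closed else P
        D=np.vstack([P[i]+(P[i+1]-P[i])*t for i in range(len(P)-1) for t in np.linspace(0,1,12)])
        q=(proj(c,n,chest(p,D))-[x0,y0]+.5)*k
        cv2.polylines(im,[q.astype(np.int32)],False,col,1,cv2.LINE_AA)
    if not bare:
        for z,col in((.095,(0,0,255)),(0,(255,0,0))):line([(a*.155,b*.145,z) for a,b in((-1,-1),(1,-1),(1,1),(-1,1))],col)
        line([(-.08,.027,.1395),(.02,.027,.1395)],(0,255,0),False)
        line([(-.11,-.027,.1395),(-.01,-.027,.1395)],(0,255,0),False)
        line([(.098,-.048,.1385),(.112,-.048,.1385),(.112,-.022,.1385),(.098,-.022,.1385)],(255,0,255))
        line([(0,-.215,.111),(-.115,-.215,.111)],(0,255,255),False)
    return im
if __name__=="__main__":
    p=[float(v) for v in sys.argv[1:4]]
    a=draw(cam("scene"),"scene",p,2,100,140,250,170)
    b=draw(cam("side"),"side",p,2,170,130,200,170)
    w=draw(cam("wrist"),"wrist",p,1,0,60,400,250)
    o=np.zeros((600,800,3),np.uint8)
    o[:340,:500]=a;o[340:590,:400]=w;o[250:590,400:800]=np.where(o[250:590,400:800]>999,0,b)
    o[:340,:500]=a
    b2=b
    o[340:600,400:800]=b2[:260];
    cv2.imwrite(sys.argv[4],o)
E
python3 ov.py 0.56 -0.045 0.05 pics/ov1.png
```

```text
(no output)
```

View pics/ov1.png

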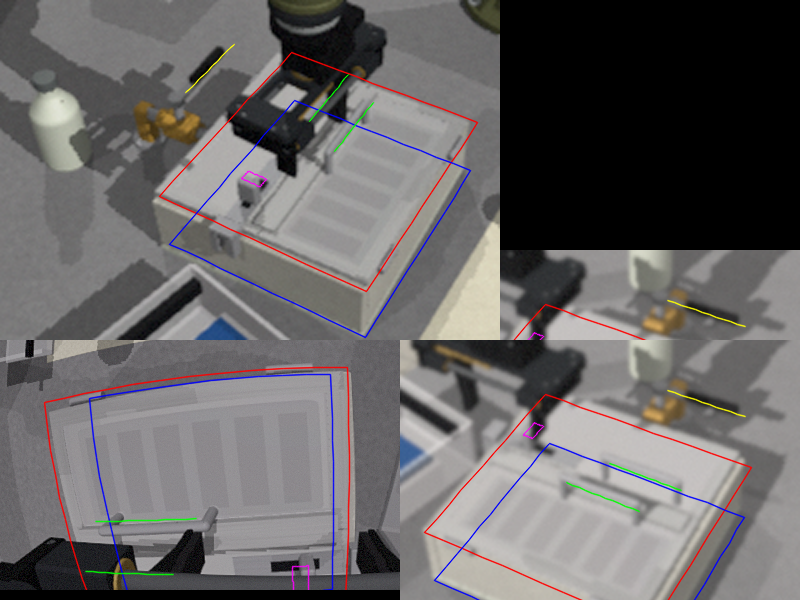

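The overlay is within about 8 mm. I'll raise the arm and shift it for a clear wrist view, then fit properly.

```bash
python3 -m creep '{"slide":[[-0.04,-0.02,0.04],[-0.08,-0.04,0.08],[-0.12,-0.05,0.12],[-0.12,-0.05,0.12],[-0.12,-0.05,0.12]],"twist":[[0,0,0],[0,0,0],[0,0,0],[0,0,0],[0,0,0]],"hand":[0.087,0.087,0.087,0.087,0.087]}'
python3 - <<'E'
from h import *
for n in("wrist","scene"):
    c=cam(n);cv2.imwrite(f"pics/{n}1.png",c["frame"])
    print(n,list(c["rvec"]),list(c["tvec"]))
f=cv2.imread("pics/wrist1.png");s=cv2.imread("pics/scene1.png")
o=np.zeros((600,800,3),np.uint8)
o[:600]=cv2.resize(f,(800,600),interpolation=cv2.INTER_CUBIC)
cv2.imwrite("pics/wrist1b.png",o)
E
```

```text
time: 0.95
eef_pos: [0.6002, -0.1249, 0.3468]
orientation: [0.503, 0.496, -0.501, 0.501]
ft_force: [-0.7, 0.4, 0.2]
opening: 0.0869
wrist [np.float64(-2.8357840058623194), np.float64(0.012148414710114283), np.float64(-0.008418652539810778)] [np.float64(-0.6023149737186048), np.float64(-0.18932417336004304), np.float64(0.4691365487427147)]
scene [np.float64(1.2726040148171671), np.float64(2.2839278863125423), np.float64(-0.9082052117828233)] [np.float64(0.2836270450782253), np.float64(-0.24575640283837744), np.float64(1.5820192864172238)]
```

View pics/wrist1b.png

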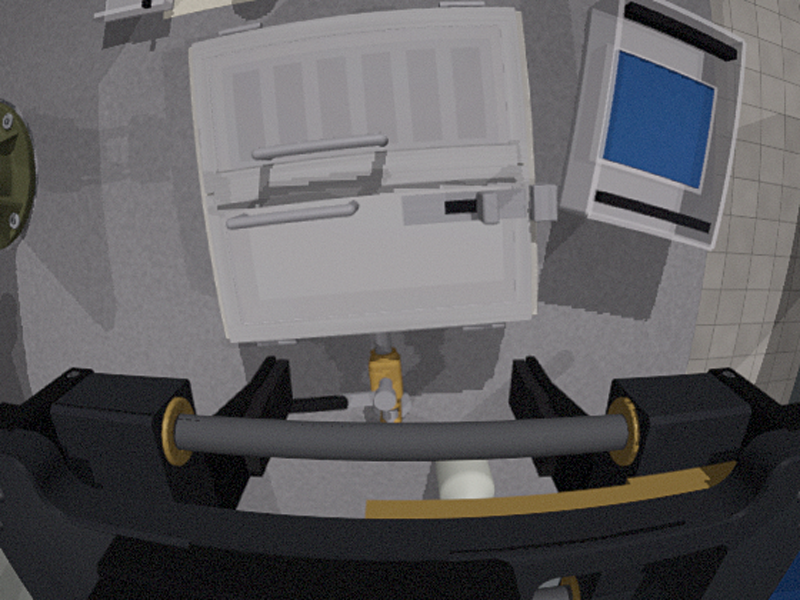

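The wrist view shows the rim corners at (190,44), (520,10), (536,318) and (228,341). The handles run (257,155)–(383,142) and (231,222)–(354,208). The thumb-piece is at (487,205) and the valve stem at (386,400).

```bash
cat > fit2.py <<'E'
from h import *
from scipy.optimize import least_squares
c=cam("wrist");k=1.4286
U=np.array([(190,44),(520,10),(536,318),(228,341),(257,155),(383,142),(231,222),(354,208),(386,400)])/k
P=[(-.155,.145,.095),(.155,.145,.095),(.155,-.145,.095),(-.155,-.145,.095),(-.078,.027,.1395),(.018,.027,.1395),(-.108,-.027,.1395),(-.012,-.027,.1395),(0,-.215,.118)]
f=lambda p:(proj(c,"wrist",chest(p,P))-U).ravel()
r=least_squares(f,[.56,-.045,.05],loss="soft_l1");print(r.x,r.fun.reshape(-1,2).round(1).tolist())
print([n+str(chest(r.x,[q])[0].round(4)) for n,q in dict(thumb=(.105,-.035,.1235),ah=(-.03,.027,.1395),ph=(-.06,-.027,.1395),grip=(-.085,-.215,.1045)).items()])
E
python3 fit2.py; python3 - <<'E'
E
python3 ov.py $(python3 - <<'E'
import subprocess,re
t=subprocess.run(["python3","fit2.py"],capture_output=True,text=True).stdout
print(*re.findall(r"[-\d.e]+",t.split("]")[0]))
E
) pics/ov2.png
```

```text
[ 0.56861074 -0.04610183  0.07680804] [[-1.0, 1.0], [4.4, -0.2], [3.4, -0.2], [-1.8, -0.5], [2.9, -1.8], [-1.3, -2.5], [2.4, 0.5], [-3.6, 1.5], [-0.3, 4.9]]
['thumb[ 0.676  -0.0729  0.1235]', 'ah[ 0.5366 -0.0215  0.1395]', 'ph[ 0.5109 -0.0776  0.1395]', 'grip[ 0.5004 -0.267   0.1045]']
```

View pics/ov2.png

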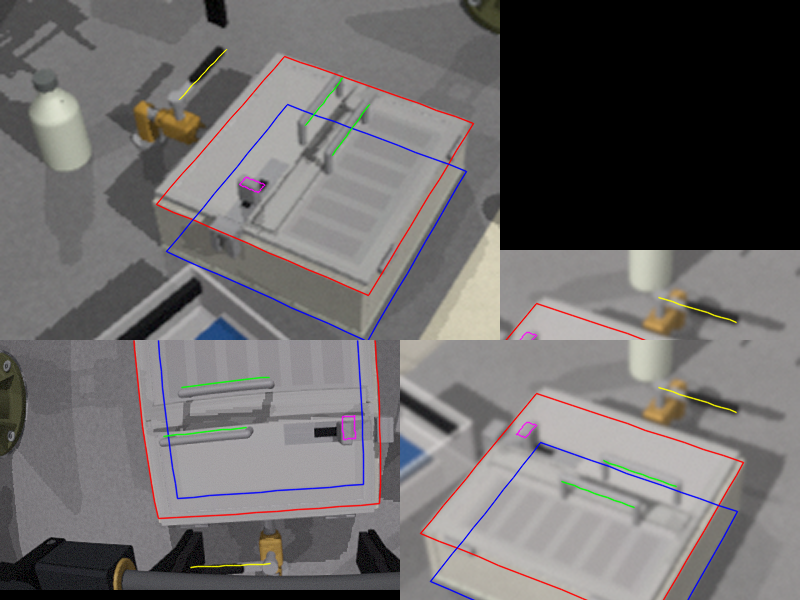

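```bash
python3 - <<'E'
from h import *
f=cv2.imread("pics/scene1.png")[160:310,170:370]
cv2.imwrite("pics/sz.png",cv2.resize(f,(800,600),interpolation=cv2.INTER_CUBIC))
E
```

```text
(no output)
```

View pics/sz.png

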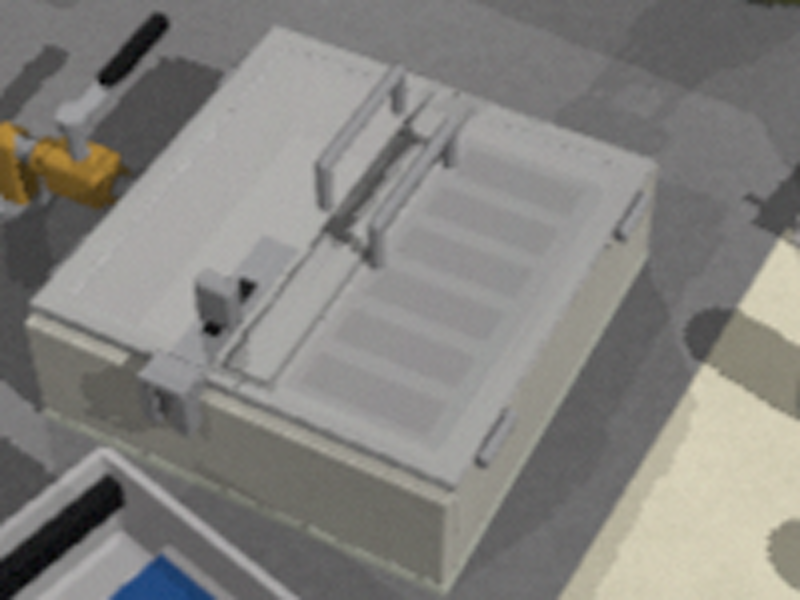

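The zoomed scene shows the rim corners at (448,500) and (30,318), the base corner at (443,590), the passive bar (322,165)–(398,72), the active bar (376,207)–(460,112), the thumb top at (216,276) and the grip (105,78)–(162,18).

```bash
cat > fit3.py <<'E'
from h import *
from scipy.optimize import least_squares
cw=cam("wrist");k=1.4286;cs=cam("scene")
UW=np.array([(190,44),(520,10),(536,318),(228,341),(252,156),(388,141),(226,223),(359,207),(386,400)])/k
PW=[(-.155,.145,.095),(.155,.145,.095),(.155,-.145,.095),(-.155,-.145,.095),(-.08,.027,.1395),(.02,.027,.1395),(-.11,-.027,.1395),(-.01,-.027,.1395),(0,-.215,.118)]
US=np.array([(448,500),(30,318),(443,590),(322,165),(398,72),(376,207),(460,112),(216,276),(105,78),(162,18)])/4+[170,160]
PS=[(.155,.145,.095),(.155,-.145,.095),(.155,.145,0),(-.01,-.027,.1395),(-.11,-.027,.1395),(.02,.027,.1395),(-.08,.027,.1395),(.105,-.035,.1385),(-.037,-.215,.1045),(-.115,-.215,.1045)]
fw=lambda p:(proj(cw,"wrist",chest(p,PW))-UW).ravel()
fs=lambda p:(proj(cs,"scene",chest(p,PS))-US).ravel()
for nm,f in(("w",fw),("s",fs),("both",lambda p:np.r_[fw(p),fs(p)])):
    r=least_squares(f,[.56,-.045,.05],loss="soft_l1");print(nm,r.x.round(4),r.fun.reshape(-1,2).round(1).tolist())
E
python3 fit3.py
```

```text
w [ 0.5678 -0.045   0.0797] [[-1.1, 0.8], [4.9, -0.6], [3.9, 0.2], [-1.8, -0.2], [4.6, -2.2], [-2.9, -2.0], [4.1, 0.2], [-5.4, 2.1], [-0.2, 5.4]]
s [ 0.5635 -0.0522  0.0784] [[-0.1, -0.6], [-1.2, -0.3], [0.7, -0.2], [0.4, -1.2], [-0.1, -1.5], [0.1, 3.1], [-2.5, 1.9], [0.1, 0.4], [0.0, 1.0], [1.3, -0.4]]
both [ 0.5666 -0.0466  0.0775] [[-1.7, 1.8], [4.4, 0.6], [2.8, 1.5], [-2.6, 0.6], [3.7, -1.0], [-3.9, -0.5], [3.3, 1.3], [-6.4, 3.5], [-1.4, 6.4], [1.2, 1.5], [-0.2, 1.4], [1.9, 1.9], [1.5, 0.3], [1.1, -0.1], [1.3, 4.8], [-1.2, 3.4], [1.2, 2.2], [1.0, 2.4], [2.3, 0.8]]
```

```bash
sed -i 's/(-.08,.027/(-.085,.027/g;s/(.02,.027/(.025,.027/g;s/(-.11,-.027/(-.115,-.027/g;s/(-.01,-.027/(-.005,-.027/g' fit3.py; sed -i 's/^fw=/UW=np.vstack([UW[4:8],np.array([(487,196)])\/k]);PW=PW[4:8]+[(.105,-.035,.1385)]\nfw=/' fit3.py; python3 fit3.py
```

```text
w [ 0.5671 -0.0436  0.113 ] [[-0.7, -0.8], [-0.2, -4.9], [0.7, 2.0], [-1.0, -0.2], [7.0, 4.5]]
s [ 0.5631 -0.052   0.0791] [[0.1, -0.7], [-1.0, -0.3], [0.9, -0.3], [-0.5, -0.1], [0.9, -2.7], [-0.8, 4.4], [-1.5, 0.7], [0.3, 0.4], [0.1, 1.0], [1.4, -0.5]]
both [ 0.5663 -0.0479  0.0721] [[-0.7, -0.1], [0.1, -0.2], [-1.1, 1.9], [-2.7, 3.6], [5.2, 12.1], [0.3, 1.2], [-0.7, 0.8], [1.1, 1.6], [0.2, 1.3], [1.9, -1.4], [-0.1, 5.8], [-0.6, 2.1], [0.7, 1.7], [1.0, 1.9], [2.4, 0.4]]
```

```bash
cat > g.py <<'E'
# usage: g.py C|W jaw x y z [jaw x y z ...]; C: chest coordinates, jaw = angle (deg) of the tool's y from chest/world x; z = TCP height
from h import *
import sys
CH=(.565,-.050,.078)
def main():
    a=sys.argv;s=bot.state();Rc=R.from_quat(s["orientation"]);p0=s["eef_pos"]
    print("t",round(s["time"],1),"at",p0.round(4),"chest",(R.from_euler("z",-CH[2]).apply(p0-[CH[0],CH[1],0])).round(4),"F",s["ft_force"].round(1),"op",round(s["opening"],4))
    v=np.array(a[2:],float).reshape(-1,4)
    for j,x,y,z in v:
        p=chest(CH,[(x,y,z)])[0] if a[1]=="C" else np.array([x,y,z])
        t=np.radians(j)+(CH[2] if a[1]=="C" else 0)
        ty=np.array([np.cos(t),np.sin(t),0]);tx=np.array([0,0,-1.]);Rt=R.from_matrix(np.c_[tx,ty,np.cross(tx,ty)])
        print("slide",Rc.inv().apply(p-p0).round(4).tolist(),"twist",np.degrees((Rc.inv()*Rt).as_rotvec()).round(2).tolist())
main()
E
python3 g.py C 0 .105 -.035 .2  0 .105 -.035 .118
python3 - <<'E'
from h import *
c=cam("scene")
print([onz(c,"scene",u,.03).round(3) for u in((397,215),(352,350))])
E
```

```text
t 1.5 at [ 0.6    -0.1195  0.3421] chest [ 0.0295 -0.072   0.3421] F [ 0.1  0.2 -0.7] op 0.087
slide [0.142, 0.0725, -0.0427] twist [-4.42, -0.01, 0.04]
slide [0.224, 0.0726, -0.0426] twist [-4.42, -0.01, 0.04]
[array([0.3  , 0.232, 0.03 ]), array([0.734, 0.301, 0.03 ])]
```

```bash
python3 -m creep '{"slide":[[0.03,0.024,-0.014],[0.07,0.048,-0.028],[0.11,0.072,-0.043],[0.142,0.072,-0.043],[0.142,0.072,-0.043],[0.17,0.072,-0.043],[0.17,0.072,-0.043],[0.17,0.072,-0.043]],"twist":[[-4.4,0,0],[-4.4,0,0],[-4.4,0,0],[-4.4,0,0],[-4.4,0,0],[-4.4,0,0],[-4.4,0,0],[-4.4,0,0]],"hand":[0.05,0.05,0.05,0.05,0.05,0.05,0.05,0.05]}'
python3 g.py C 0 .105 -.035 .118
python3 - <<'E'
from h import *
w=cam("wrist");s=cam("scene");d=cam("side")
o=np.zeros((600,800,3),np.uint8)
o[:300,:400]=cv2.resize(w["frame"],(400,300));o[:300,400:]=cv2.resize(s["frame"][170:290,170:330],(400,300),interpolation=cv2.INTER_CUBIC)
o[300:,:400]=cv2.resize(d["frame"][130:250,170:330],(400,300),interpolation=cv2.INTER_CUBIC)
o[300:,400:]=cv2.resize(w["frame"][200:320,200:360],(400,300),interpolation=cv2.INTER_CUBIC)
cv2.imwrite("pics/th1.png",o)
E
```

```text
time: 2.35
eef_pos: [0.6723, -0.0777, 0.1745]
orientation: [0.481, 0.518, -0.48, 0.519]
ft_force: [0.2, 0.1, 1.0]
opening: 0.0506
t 2.4 at [ 0.6723 -0.0777  0.1745] chest [ 0.1048 -0.036   0.1745] F [0.2 0.1 1. ] op 0.0506
slide [0.0565, 0.0001, -0.001] twist [-0.12, 0.03, -0.08]
```

View pics/th1.png

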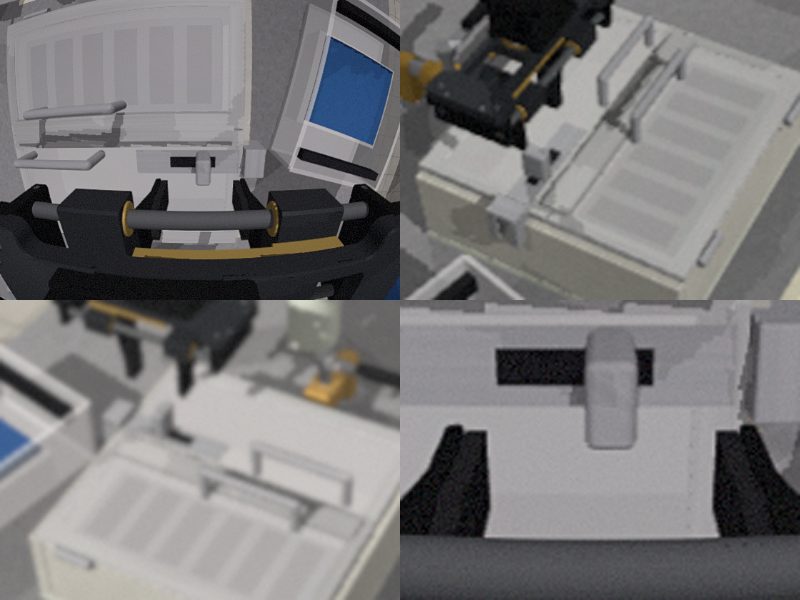

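The thumb-piece sits between the fingers, slightly right of centre, in the bottom-right crop at columns 585–635 and rows 330–447. I'll compare it with the model projection.

```bash
python3 - <<'E'
from h import *
c=cam("wrist")
print("obs x 434-454, y 212-259")
for z in(.1385,.1035):print(z,proj(c,"wrist",chest((.565,-.05,.078),[(a,b,z) for a in(.098,.112) for b in(-.048,-.022)])).round(0).tolist())
p=bot.state()["eef_pos"];print(proj(c,"wrist",[p]))
M=cv2.Rodrigues(np.array(c["rvec"],float))[0];print("campos",-M.T@np.ravel(c["tvec"]),M[2])
E
```

```text
obs x 434-454, y 212-259
0.1385 [[271.0, 258.0], [270.0, 221.0], [291.0, 257.0], [292.0, 221.0]]
0.1035 [[272.0, 238.0], [271.0, 206.0], [290.0, 238.0], [290.0, 206.0]]
[[282.25654952 265.14917469]]
campos [0.66497302 0.00299225 0.33727222] [ 0.02641946 -0.29747092 -0.95436527]
```

```bash
sed -i 's/CH=(.565/CH=(.567/' g.py; python3 -m creep '{"slide":[[0.02,0.002,0],[0.04,0.002,0],[0.056,0.002,0],[0.056,0.002,0],[0.056,0.002,0],[0.056,0.002,0],[0.056,0.002,0],[0.056,0.002,0],[0.056,0.002,0]],"twist":[[0,0,0],[0,0,0],[0,0,0],[0,0,0],[0,0,0],[0,0,0],[0,0,0],[0,0,0],[0,0,0]],"hand":[0.05,0.05,0.05,0.045,0.0,0.0,0.0,0.0,0.0]}'
```

```text
time: 3.45
eef_pos: [0.6745, -0.0769, 0.1172]
orientation: [0.481, 0.518, -0.48, 0.519]
ft_force: [-0.3, 0.3, 0.3]
opening: 0.0138
```

```bash
python3 -m creep '{"slide":[[0,-0.005,0],[0,-0.01,0],[0,-0.015,0],[0,-0.02,0],[0,-0.023,0],[0,-0.025,0],[0,-0.025,0],[0,-0.025,0]],"twist":[[0,0,0],[0,0,0],[0,0,0],[0,0,0],[0,0,0],[0,0,0],[0,0,0],[0,0,0]],"hand":[0,0,0,0,0,0,0,0]}'; python3 g.py C 0 0 0 .118
```

```text
time: 4.25
eef_pos: [0.6521, -0.0785, 0.1172]
orientation: [0.482, 0.517, -0.479, 0.521]
ft_force: [10.7, 0.1, -3.7]
opening: 0.0136
t 4.2 at [ 0.6521 -0.0785  0.1172] chest [ 0.0826 -0.0351  0.1172] F [10.7  0.1 -3.7] op 0.0136
slide [-0.0014, -0.0826, -0.035] twist [-0.05, 0.04, -0.43]
```

```bash
python3 -m creep '{"slide":[[0,0.002,0],[0,0.002,0],[0,0.002,0],[-0.03,0.002,0],[-0.07,0.002,0],[-0.1,0.002,0],[-0.1,0.002,0]],"twist":[[0,0,0],[0,0,0],[0,0,0],[0,0,0],[0,0,0],[0,0,0],[0,0,0]],"hand":[0.0,0.04,0.04,0.04,0.04,0.04,0.04]}'; python3 g.py C -90 -.03 .027 .2 -90 -.03 .027 .121
```

```text
time: 4.95
eef_pos: [0.6524, -0.079, 0.2215]
orientation: [0.482, 0.517, -0.479, 0.52]
ft_force: [-0.0, 0.3, 1.1]
opening: 0.0396
t 5.0 at [ 0.6524 -0.079   0.2215] chest [ 0.0829 -0.0356  0.2215] F [-0.   0.3  1.1] op 0.0396
slide [0.0207, -0.1131, -0.0624] twist [89.91, -0.21, -0.32]
slide [0.0997, -0.1135, -0.0625] twist [89.91, -0.21, -0.32]
```

```bash
python3 -m creep '{"slide":[[0,-0.02,-0.01],[0,-0.04,-0.02],[0,-0.06,-0.03],[0,-0.08,-0.04],[0,-0.1,-0.05],[0,-0.113,-0.062],[0,-0.113,-0.062],[0,-0.113,-0.062],[0,-0.113,-0.062],[0,-0.113,-0.062]],"twist":[[8.5,0,0],[17,0,0],[25.5,0,0],[34,0,0],[42.5,0,0],[51,0,0],[59.5,0,0],[68,0,0],[76.5,0,0],[85,0,0]],"hand":[0.04,0.04,0.04,0.04,0.04,0.04,0.04,0.04,0.04,0.04]}'
python3 -m creep '{"slide":[[0.02,0,0],[0.02,0,0],[0.02,0,0],[0.02,0,0],[0.02,0,0]],"twist":[[5,0,0],[5,0,0],[5,0,0],[5,0,0],[5,0,0]],"hand":[0.04,0.04,0.04,0.04,0.04]}'
python3 g.py C -90 -.03 .027 .121
python3 - <<'E'
from h import *
w=cam("wrist");s=cam("scene");d=cam("side")
o=np.zeros((600,800,3),np.uint8)
o[:300,:400]=cv2.resize(s["frame"],(400,300));o[:300,400:]=cv2.resize(s["frame"][170:290,170:330],(400,300),interpolation=cv2.INTER_CUBIC)
o[300:,:400]=cv2.resize(d["frame"][130:250,200:360],(400,300),interpolation=cv2.INTER_CUBIC)
o[300:,400:]=cv2.resize(w["frame"],(400,300),interpolation=cv2.INTER_CUBIC)
cv2.imwrite("pics/ah1.png",o)
E
```

```text
time: 5.95
eef_pos: [0.5318, -0.0257, 0.215]
orientation: [-0.703, -0.056, 0.706, -0.056]
ft_force: [0.8, -0.0, -0.1]
opening: 0.0402
time: 6.45
eef_pos: [0.5339, -0.0255, 0.1972]
orientation: [0.707, 0.027, -0.706, 0.027]
ft_force: [-0.3, -0.3, 0.0]
opening: 0.04
t 6.5 at [ 0.5339 -0.0255  0.1972] chest [-0.0311  0.027   0.1972] F [-0.3 -0.3  0. ] op 0.04
slide [0.0762, -0.0, -0.0011] twist [-0.02, -0.04, -0.01]
```

View pics/ah1.png

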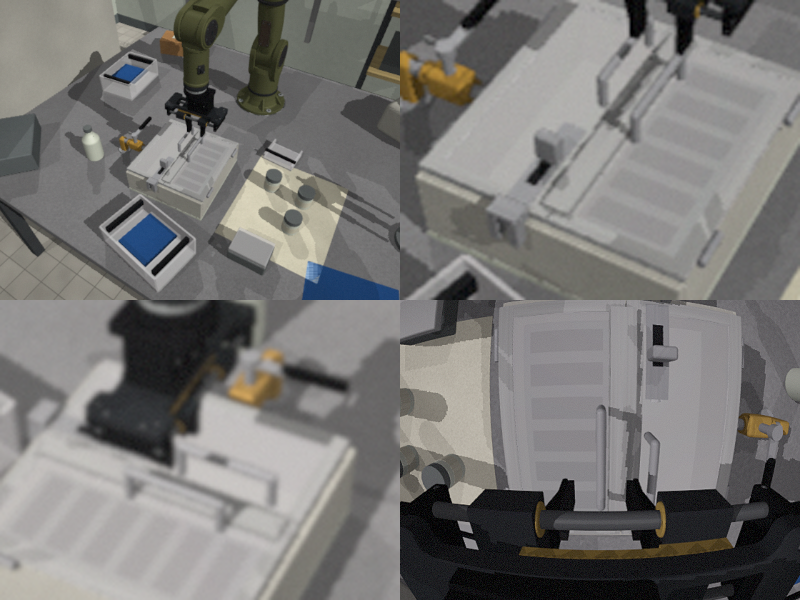

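The bolt is visibly drawn, with its slot exposed. The active bar, at column 601 in the wrist view, is centred between the fingers (573–632), so I'm descending and gripping.

```bash
python3 -m creep '{"slide":[[0.03,0,-0.001],[0.06,0,-0.001],[0.076,0,-0.001],[0.076,0,-0.001],[0.076,0,-0.001],[0.076,0,-0.001],[0.076,0,-0.001],[0.076,0,-0.001],[0.076,0,-0.001]],"twist":[[0,0,0],[0,0,0],[0,0,0],[0,0,0],[0,0,0],[0,0,0],[0,0,0],[0,0,0],[0,0,0]],"hand":[0.035,0.035,0.035,0.03,0.0,0.0,0.0,0.0,0.0]}'; cat > arc.py <<'E'
import numpy as np
for t in np.arange(0,1.75,.15):
    u=118*np.cos(t)-44*np.sin(t);v=118*np.sin(t)+44*np.cos(t);print(round(t,2),"towards hinge",round(118-u,1),"up",round(v-44,1))
E
python3 arc.py;python3 g.py C -90 -.03 .027 .121
```

```text
time: 7.5
eef_pos: [0.5356, -0.0261, 0.1218]
orientation: [0.707, 0.027, -0.706, 0.027]
ft_force: [0.7, -1.9, 4.1]
opening: 0.0088
0.0 towards hinge 0.0 up 0.0
0.15 towards hinge 7.9 up 17.1
0.3 towards hinge 18.3 up 32.9
0.45 towards hinge 30.9 up 46.9
0.6 towards hinge 45.5 up 58.9
0.75 towards hinge 61.7 up 68.6
0.9 towards hinge 79.1 up 75.8
1.05 towards hinge 97.5 up 80.2
1.2 towards hinge 116.3 up 81.9
1.35 towards hinge 135.1 up 80.8
1.5 towards hinge 153.5 up 76.8
1.65 towards hinge 171.2 up 70.1
t 7.5 at [ 0.5356 -0.0261  0.1218] chest [-0.0294  0.0263  0.1218] F [ 0.7 -1.9  4.1] op 0.0088
slide [0.0008, -0.0007, 0.0006] twist [-0.09, -0.14, -0.06]
```

```bash
python3 -m creep '{"slide":[[-0.008,-0.004,0],[-0.017,-0.008,0],[-0.025,-0.013,0],[-0.033,-0.018,0],[-0.04,-0.0245,0],[-0.047,-0.031,0],[-0.053,-0.038,0],[-0.059,-0.0455,0],[-0.059,-0.0455,0]],"twist":[[0,0,0],[0,0,0],[0,0,0],[0,0,0],[0,0,0],[0,0,0],[0,0,0],[0,0,0],[0,0,0]],"hand":[0,0,0,0,0,0,0,0,0]}'
```

```text
time: 8.4
eef_pos: [0.5324, 0.0167, 0.1813]
orientation: [0.708, 0.025, -0.706, 0.028]
ft_force: [0.1, -6.9, 6.6]
opening: 0.0091
```

```bash
python3 -m creep '{"slide":[[-0.0055,-0.008,0],[-0.01,-0.016,0],[-0.0135,-0.025,0],[-0.017,-0.0335,0],[-0.0215,-0.052,0],[-0.023,-0.071,0],[-0.022,-0.09,0],[-0.018,-0.108,0],[-0.018,-0.108,0],[-0.018,-0.108,0]],"twist":[[0,0,0],[0,0,0],[0,0,0],[0,0,0],[0,0,0],[0,0,0],[0,0,0],[0,0,0],[0,0,0],[0,0,0]],"hand":[0,0,0,0,0,0,0,0,0,0]}'
```

```text
time: 9.4
eef_pos: [0.524, 0.1297, 0.199]
orientation: [0.708, 0.029, -0.705, 0.027]
ft_force: [4.5, 4.7, 5.9]
opening: 0.0089
```

```bash
python3 -m creep '{"slide":[[0,0,0],[0,0,0],[-0.04,0,0],[-0.08,0,0],[-0.1,0,0],[-0.1,0,0],[-0.1,0,0]],"twist":[[0,0,0],[0,0,0],[0,0,0],[0,0,0],[0,0,0],[0,0,0],[0,0,0]],"hand":[0.03,0.03,0.03,0.03,0.03,0.03,0.03]}'; python3 g.py C -90 -.06 -.027 .297 -90 -.06 -.027 .2 -90 -.06 -.027 .121
python3 - <<'E'
from h import *
s=cam("scene");d=cam("side")
o=np.zeros((300,800,3),np.uint8)
o[:,:400]=cv2.resize(s["frame"],(400,300));o[:,400:]=cv2.resize(d["frame"],(400,300))
cv2.imwrite("pics/ah2.png",o)
E
```

```text
time: 10.1
eef_pos: [0.5222, 0.1267, 0.2966]
orientation: [-0.706, -0.027, 0.707, -0.027]
ft_force: [0.2, -0.6, -0.3]
opening: 0.0298
t 10.1 at [0.5222 0.1267 0.2966] chest [-0.0309  0.1796  0.2966] F [ 0.2 -0.6 -0.3] op 0.0298
slide [-0.0002, 0.2067, 0.0287] twist [-0.13, 0.12, -0.04]
slide [0.0968, 0.2066, 0.0285] twist [-0.13, 0.12, -0.04]
slide [0.1758, 0.2066, 0.0283] twist [-0.13, 0.12, -0.04]
```

View pics/ah2.png

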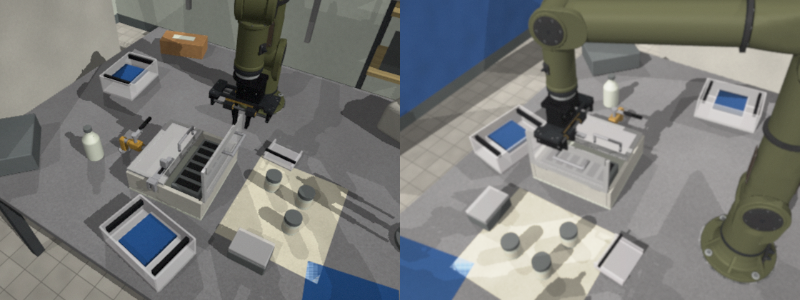

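The active leaf stands upright. Next is the passive handle.

```bash
python3 -m creep '{"slide":[[0,0.05,0.01],[0,0.1,0.02],[0,0.15,0.028],[0,0.2066,0.028],[0.04,0.2066,0.028],[0.08,0.2066,0.028],[0.12,0.2066,0.028],[0.15,0.2066,0.028],[0.175,0.2066,0.028],[0.175,0.2066,0.028]],"twist":[[0,0,0],[0,0,0],[0,0,0],[0,0,0],[0,0,0],[0,0,0],[0,0,0],[0,0,0],[0,0,0],[0,0,0]],"hand":[0.035,0.035,0.035,0.035,0.035,0.035,0.035,0.035,0.035,0.035]}'
python3 -m creep '{"slide":[[0,0,0],[0,0,0],[0,0,0],[0,0,0],[0,0,0]],"twist":[[0,0,0],[0,0,0],[0,0,0],[0,0,0],[0,0,0]],"hand":[0.03,0,0,0,0]}';python3 g.py C -90 -.06 -.027 .121
```

```text
time: 11.2
eef_pos: [0.5063, -0.0802, 0.1174]
orientation: [-0.703, -0.027, 0.71, -0.027]
ft_force: [-1.0, 0.4, 0.6]
opening: 0.0353
time: 11.7
eef_pos: [0.5117, -0.082, 0.1237]
orientation: [0.707, 0.026, -0.706, 0.028]
ft_force: [1.1, -3.5, 0.8]
opening: 0.0091
t 11.7 at [ 0.5117 -0.082   0.1237] chest [-0.0576 -0.0276  0.1237] F [ 1.1 -3.5  0.8] op 0.0091
slide [0.0027, -0.0006, 0.0024] twist [-0.1, -0.14, -0.13]
```

```bash
python3 -m creep '{"slide":[[-0.008,0.004,0],[-0.017,0.008,0],[-0.025,0.013,0],[-0.033,0.018,0],[-0.04,0.0245,0],[-0.047,0.031,0],[-0.053,0.038,0],[-0.059,0.0455,0],[-0.059,0.0455,0]],"twist":[[0,0,0],[0,0,0],[0,0,0],[0,0,0],[0,0,0],[0,0,0],[0,0,0],[0,0,0],[0,0,0]],"hand":[0,0,0,0,0,0,0,0,0]}'
python3 -m creep '{"slide":[[-0.0055,0.008,0],[-0.01,0.016,0],[-0.0135,0.025,0],[-0.017,0.0335,0],[-0.0215,0.052,0],[-0.023,0.071,0],[-0.022,0.09,0],[-0.018,0.108,0],[-0.014,0.12,0],[-0.014,0.12,0]],"twist":[[0,0,0],[0,0,0],[0,0,0],[0,0,0],[0,0,0],[0,0,0],[0,0,0],[0,0,0],[0,0,0],[0,0,0]],"hand":[0,0,0,0,0,0,0,0,0,0]}'
python3 -m creep '{"slide":[[0,0,0],[0,0,0],[-0.04,0,0],[-0.08,0,0],[-0.11,0,0],[-0.11,0,0],[-0.11,0,0]],"twist":[[0,0,0],[0,0,0],[0,0,0],[0,0,0],[0,0,0],[0,0,0],[0,0,0]],"hand":[0.03,0.03,0.03,0.03,0.03,0.03,0.03]}'
python3 - <<'E'
from h import *
s=cam("scene");d=cam("side")
cv2.imwrite("pics/s3.png",s["frame"]);cv2.imwrite("pics/d3.png",d["frame"])
o=np.zeros((600,800,3),np.uint8)
o[:300,:400]=cv2.resize(s["frame"],(400,300));o[:300,400:]=cv2.resize(d["frame"],(400,300))
o[300:,:400]=cv2.resize(s["frame"][220:340,330:490],(400,300),interpolation=cv2.INTER_CUBIC)
o[300:,400:]=cv2.resize(d["frame"][295:415,120:280],(400,300),interpolation=cv2.INTER_CUBIC)
cv2.imwrite("pics/ph2.png",o)
E
python3 g.py W 0 .456 .248 .3 0 .456 .248 .036
```

```text
time: 12.6
eef_pos: [0.5147, -0.1233, 0.182]
orientation: [0.707, 0.029, -0.706, 0.026]
ft_force: [-0.3, 4.1, 0.8]
opening: 0.0091
time: 13.6
eef_pos: [0.5241, -0.2472, 0.1964]
orientation: [0.707, 0.026, -0.706, 0.027]
ft_force: [2.3, -2.1, 0.8]
opening: 0.0087
time: 14.3
eef_pos: [0.5235, -0.2449, 0.3059]
orientation: [0.707, 0.027, -0.706, 0.027]
ft_force: [-0.0, -0.3, -0.2]
opening: 0.0298
t 14.4 at [ 0.5228 -0.2447  0.3041] chest [-0.0593 -0.1907  0.3041] F [ 1.  -0.2  0.7] op 0.0299
slide [0.0048, -0.4964, 0.0284] twist [-85.56, 0.06, 0.17]
slide [0.2688, -0.4961, 0.0278] twist [-85.56, 0.06, 0.17]
```

View pics/ph2.png

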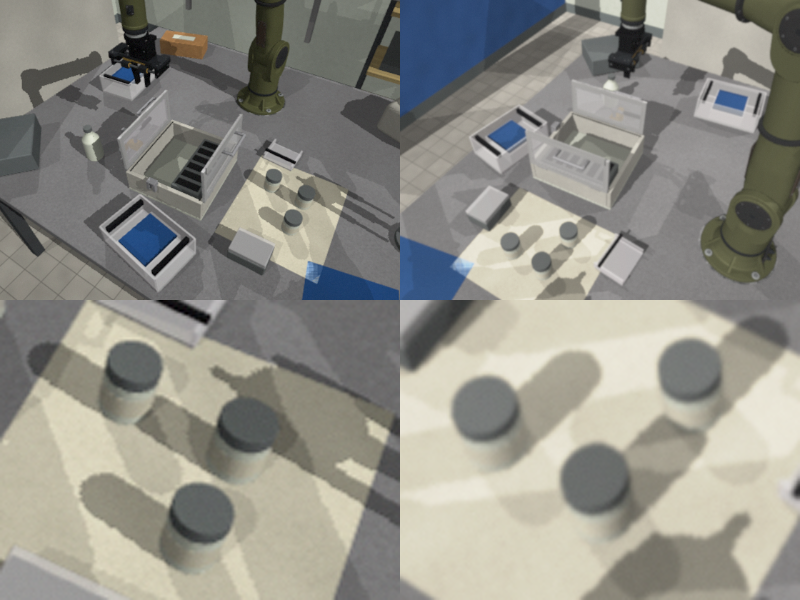

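Both leaves are up. Jar cap tops in the scene crop are at (134,362), (247,423) and (202,512). In the side crop they are at (690,367), (485,405) and (595,477).

```bash
python3 - <<'E'
from h import *
s=cam("scene");d=cam("side")
for a,b in(((134,62),(290,67)),((247,123),(195,177)),((202,212),(86,105))):
    A=onz(s,"scene",(330+a[0]/2.5,220+a[1]/2.5),.072);B=onz(d,"side",(120+b[0]/2.5,295+b[1]/2.5),.072)
    print(A.round(4),B.round(4),((A+B)/2).round(4))
E
python3 g.py W 0 .458 .249 .3
```

```text
[0.4561 0.2501 0.072 ] [0.4516 0.2503 0.072 ] [0.4539 0.2502 0.072 ]
[0.4694 0.3718 0.072 ] [0.4607 0.3728 0.072 ] [0.465  0.3723 0.072 ]
[0.5869 0.3707 0.072 ] [0.5781 0.3687 0.072 ] [0.5825 0.3697 0.072 ]
t 14.5 at [ 0.5228 -0.2449  0.3039] chest [-0.0593 -0.1909  0.3039] F [0.3 0.3 0.2] op 0.0299
slide [0.0046, -0.4974, 0.0265] twist [-85.58, 0.07, 0.18]
```

```bash
python3 -m creep '{"slide":[[-0.01,-0.05,0.003],[-0.015,-0.1,0.006],[-0.015,-0.15,0.009],[-0.015,-0.2,0.012],[-0.015,-0.25,0.015],[-0.015,-0.3,0.018],[-0.015,-0.35,0.021],[-0.015,-0.4,0.024],[-0.015,-0.45,0.027],[0,-0.498,0.029]],"twist":[[-8.5,0,0],[-17,0,0],[-25.5,0,0],[-34,0,0],[-42.5,0,0],[-51,0,0],[-59.5,0,0],[-68,0,0],[-76.5,0,0],[-85,0,0]],"hand":[0.08,0.08,0.08,0.08,0.08,0.08,0.08,0.08,0.08,0.08]}'; python3 g.py W 4.5 .455 .25 .2 4.5 .455 .25 .036
```

```text
time: 15.5
eef_pos: [0.4563, 0.2491, 0.3071]
orientation: [0.502, 0.499, -0.5, 0.499]
ft_force: [1.6, -0.6, 0.2]
opening: 0.0799
t 15.5 at [0.4563 0.2491 0.3071] chest [-0.087   0.3069  0.3071] F [ 1.6 -0.6  0.2] op 0.0799
slide [0.1071, -0.0016, -0.0007] twist [-4.72, -0.06, -0.13]
slide [0.2711, -0.0019, -0.0005] twist [-4.72, -0.06, -0.13]
```

```bash
python3 -m creep '{"slide":[[0.04,-0.001,0],[0.08,-0.001,0],[0.12,-0.001,0],[0.16,-0.001,0],[0.19,-0.001,0],[0.22,-0.001,0],[0.25,-0.001,0],[0.27,-0.001,0],[0.27,-0.001,0],[0.27,-0.001,0]],"twist":[[-4.7,0,0],[-4.7,0,0],[-4.7,0,0],[-4.7,0,0],[-4.7,0,0],[-4.7,0,0],[-4.7,0,0],[-4.7,0,0],[-4.7,0,0],[-4.7,0,0]],"hand":[0.08,0.08,0.08,0.08,0.08,0.08,0.08,0.08,0.08,0.08]}'
python3 -m creep '{"slide":[[0,0,0],[0,0,0],[0,0,0],[0,0,0],[0,0,0]],"twist":[[0,0,0],[0,0,0],[0,0,0],[0,0,0],[0,0,0]],"hand":[0.05,0.04,0.04,0.04,0.04]}'; python3 g.py C 0 -.08 -.085 .33
```

```text
time: 16.5
eef_pos: [0.4552, 0.2465, 0.0359]
orientation: [0.481, 0.518, -0.482, 0.517]
ft_force: [-0.2, 0.5, 0.7]
opening: 0.0799
time: 17.0
eef_pos: [0.4559, 0.2468, 0.0369]
orientation: [0.482, 0.517, -0.482, 0.518]
ft_force: [-1.2, -0.7, 3.0]
opening: 0.0548
t 17.0 at [0.4559 0.2468 0.0369] chest [-0.0877  0.3046  0.0369] F [-1.2 -0.7  3. ] op 0.0548
slide [-0.2932, 0.0103, 0.3895] twist [-0.37, -0.01, -0.04]
```

```bash
python3 -m creep '{"slide":[[-0.03,0,0],[-0.08,0,0],[-0.13,0,0],[-0.18,0,0],[-0.23,0,0],[-0.28,0,0],[-0.293,0,0.03],[-0.293,0.003,0.08],[-0.293,0.006,0.12],[-0.293,0.01,0.16]],"twist":[[0,0,0],[0,0,0],[0,0,0],[0,0,0],[0,0,0],[0,0,0],[0,0,0],[0,0,0],[0,0,0],[0,0,0]],"hand":[0.04,0.04,0.04,0.04,0.04,0.04,0.04,0.04,0.04,0.04]}'
python3 -m creep '{"slide":[[0,0,0.05],[0,0,0.1],[0,0,0.15],[0,0,0.2],[0,0,0.22],[0,0,0.22],[0,0,0.22]],"twist":[[0,0,0],[0,0,0],[0,0,0],[0,0,0],[0,0,0],[0,0,0],[0,0,0]],"hand":[0.04,0.04,0.04,0.04,0.04,0.04,0.04]}'; python3 g.py C 0 -.08 -.085 .33 0 -.08 -.085 .13 0 -.08 -.085 .046
```

```text
time: 18.0
eef_pos: [0.4768, 0.0859, 0.3291]
orientation: [0.482, 0.517, -0.482, 0.518]
ft_force: [1.3, 0.0, -1.6]
opening: 0.0552
time: 18.7
eef_pos: [0.4926, -0.1313, 0.3287]
orientation: [0.482, 0.518, -0.482, 0.517]
ft_force: [-0.4, 1.6, -2.4]
opening: 0.0549
t 18.7 at [ 0.4926 -0.1313  0.3287] chest [-0.0805 -0.0753  0.3287] F [-0.4  1.6 -2.4] op 0.0549
slide [-0.0013, 0.0006, 0.0097] twist [-0.4, -0.06, 0.05]
slide [0.1987, 0.0008, 0.0099] twist [-0.4, -0.06, 0.05]
slide [0.2827, 0.0008, 0.01] twist [-0.4, -0.06, 0.05]
```

```bash
python3 -m creep '{"slide":[[0.04,0.001,0.01],[0.08,0.001,0.01],[0.12,0.001,0.01],[0.16,0.001,0.01],[0.2,0.001,0.01],[0.23,0.001,0.01],[0.26,0.001,0.01],[0.275,0.001,0.01],[0.282,0.001,0.01],[0.282,0.001,0.01]],"twist":[[0,0,0],[0,0,0],[0,0,0],[0,0,0],[0,0,0],[0,0,0],[0,0,0],[0,0,0],[0,0,0],[0,0,0]],"hand":[0.04,0.04,0.04,0.04,0.04,0.04,0.04,0.04,0.04,0.04]}'; python3 g.py C 0 -.08 -.085 .045
```

```text
time: 19.7
eef_pos: [0.4944, -0.14, 0.0468]
orientation: [0.481, 0.519, -0.481, 0.518]
ft_force: [-0.1, 0.5, -1.1]
opening: 0.0548
t 19.7 at [ 0.4944 -0.14    0.0468] chest [-0.0794 -0.084   0.0468] F [-0.1  0.5 -1.1] op 0.0548
slide [0.0018, -0.0006, 0.001] twist [-0.24, -0.05, 0.06]
```

Now release, rise, and cross to jar B.

```bash
python3 -m creep '{"slide":[[0.002,0,0],[0.002,0,0],[0.002,0,0],[-0.03,0,0],[-0.08,0,0],[-0.13,0,0],[-0.18,0,0],[-0.23,0,0],[-0.27,0,0],[-0.28,0,0]],"twist":[[0,0,0],[0,0,0],[0,0,0],[0,0,0],[0,0,0],[0,0,0],[0,0,0],[0,0,0],[0,0,0],[0,0,0]],"hand":[0.04,0.064,0.064,0.064,0.064,0.064,0.064,0.064,0.064,0.064]}'
python3 - <<'E'
from h import *
s=cam("scene");d=cam("side")
o=np.zeros((600,800,3),np.uint8)
o[:300,:400]=cv2.resize(s["frame"][140:260,180:340],(400,300),interpolation=cv2.INTER_CUBIC);o[:300,400:]=cv2.resize(d["frame"][130:250,200:360],(400,300),interpolation=cv2.INTER_CUBIC)
o[300:,:400]=cv2.resize(s["frame"][220:340,330:490],(400,300),interpolation=cv2.INTER_CUBIC)
o[300:,400:]=cv2.resize(d["frame"][295:415,120:280],(400,300),interpolation=cv2.INTER_CUBIC)
cv2.imwrite("pics/j1.png",o)
E
python3 g.py W 4.5 .465 .372 .325
```

```text
time: 20.7
eef_pos: [0.4965, -0.1422, 0.3338]
orientation: [0.484, 0.514, -0.48, 0.521]
ft_force: [0.3, -0.4, 0.2]
opening: 0.0639
t 20.8 at [ 0.4954 -0.1419  0.3298] chest [-0.0785 -0.086   0.3298] F [-0.1  0.3  0.2] op 0.0639
slide [0.0042, 0.0063, -0.5148] twist [-0.41, 0.07, -0.29]
```

View pics/j1.png

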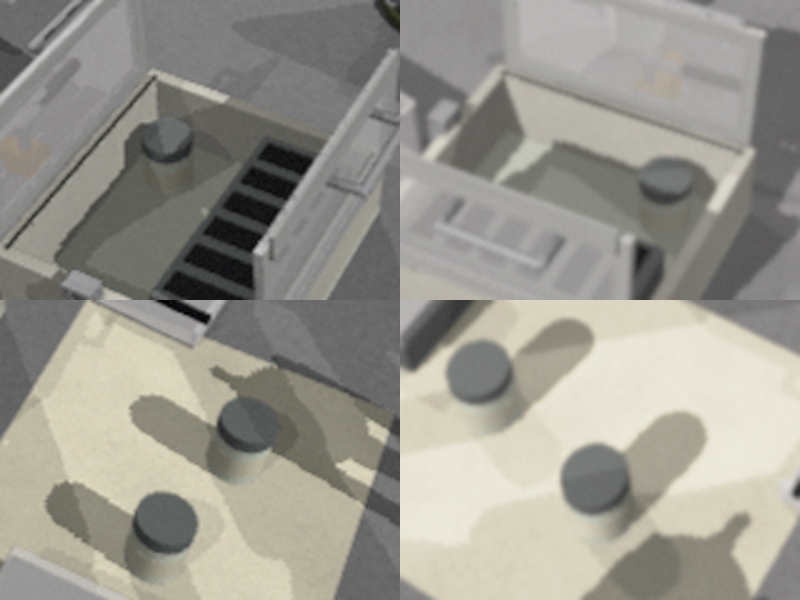

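Jar A stands in the chest. Jar C has been knocked aside, now at (164,523) in the scene crop and (480,370) in the side crop. Jar B is unchanged.

```bash
python3 - <<'E'
from h import *
s=cam("scene");d=cam("side")
for a,b in(((164,222),(80,70)),):
    A=onz(s,"scene",(330+a[0]/2.5,220+a[1]/2.5),.072);B=onz(d,"side",(120+b[0]/2.5,295+b[1]/2.5),.072)
    print(A.round(4),B.round(4),((A+B)/2).round(4))
E
python3 -m creep '{"slide":[[0,0,-0.05],[0,0,-0.1],[0,0.002,-0.15],[0,0.002,-0.2],[0,0.004,-0.25],[0,0.004,-0.3],[0,0.006,-0.35],[0,0.006,-0.4],[0,0.006,-0.45],[0.02,0.006,-0.5]],"twist":[[0,0,0],[0,0,0],[0,0,0],[0,0,0],[0,0,0],[0,0,0],[0,0,0],[0,0,0],[0,0,0],[0,0,0]],"hand":[0.08,0.08,0.08,0.08,0.08,0.08,0.08,0.08,0.08,0.08]}'; python3 -m creep '{"slide":[[0,0,-0.014],[0,0,-0.014],[0,0,-0.014]],"twist":[[0,0,0],[0,0,0],[0,0,0]],"hand":[0.08,0.08,0.08]}';python3 g.py W 4.5 .465 .371 .036
```

```text
[0.6148 0.3455 0.072 ] [0.6043 0.3457 0.072 ] [0.6096 0.3456 0.072 ]
time: 21.9
eef_pos: [0.4645, 0.3564, 0.3084]
orientation: [0.482, 0.518, -0.481, 0.518]
ft_force: [1.0, -0.2, -0.4]
opening: 0.0798
time: 22.2
eef_pos: [0.4644, 0.3661, 0.3075]
orientation: [0.481, 0.517, -0.483, 0.518]
ft_force: [0.6, 0.1, -0.1]
opening: 0.0804
t 22.2 at [0.4644 0.3661 0.3075] chest [-0.0698  0.4228  0.3075] F [ 0.6  0.1 -0.1] op 0.0804
slide [0.2715, 0.0013, -0.0056] twist [-0.48, 0.14, 0.08]
```

```bash
python3 -m creep '{"slide":[[0.04,0.001,-0.005],[0.08,0.001,-0.005],[0.12,0.001,-0.005],[0.16,0.001,-0.005],[0.19,0.001,-0.005],[0.22,0.001,-0.005],[0.25,0.001,-0.005],[0.271,0.001,-0.005],[0.271,0.001,-0.005],[0.271,0.001,-0.005]],"twist":[[0,0,0],[0,0,0],[0,0,0],[0,0,0],[0,0,0],[0,0,0],[0,0,0],[0,0,0],[0,0,0],[0,0,0]],"hand":[0.08,0.08,0.08,0.08,0.08,0.08,0.08,0.08,0.08,0.08]}'
python3 -m creep '{"slide":[[0,0,0],[0,0,0],[0,0,0],[0,0,0],[0,0,0]],"twist":[[0,0,0],[0,0,0],[0,0,0],[0,0,0],[0,0,0]],"hand":[0.05,0.04,0.04,0.04,0.04]}'; python3 g.py C 0 0 -.035 .33
```

```text
time: 23.2
eef_pos: [0.466, 0.3712, 0.0385]
orientation: [0.483, 0.516, -0.482, 0.517]
ft_force: [-0.0, -0.7, 0.4]
opening: 0.0802
time: 23.7
eef_pos: [0.4648, 0.3732, 0.0384]
orientation: [0.482, 0.518, -0.481, 0.518]
ft_force: [-1.1, -1.0, 3.2]
opening: 0.0547
t 23.7 at [0.4648 0.3732 0.0384] chest [-0.0689  0.4299  0.0384] F [-1.1 -1.   3.2] op 0.0547
slide [-0.2917, 0.072, 0.4643] twist [-0.36, -0.02, -0.04]
```

```bash
python3 -m creep '{"slide":[[-0.03,0,0],[-0.08,0,0],[-0.13,0,0],[-0.18,0,0],[-0.23,0,0],[-0.28,0,0],[-0.292,0.007,0.04],[-0.292,0.015,0.08],[-0.292,0.022,0.12],[-0.292,0.03,0.16]],"twist":[[0,0,0],[0,0,0],[0,0,0],[0,0,0],[0,0,0],[0,0,0],[0,0,0],[0,0,0],[0,0,0],[0,0,0]],"hand":[0.04,0.04,0.04,0.04,0.04,0.04,0.04,0.04,0.04,0.04]}'
python3 -m creep '{"slide":[[0,0.01,0.05],[0,0.02,0.1],[0,0.03,0.15],[0,0.035,0.2],[0,0.042,0.25],[0,0.042,0.3],[0,0.042,0.304],[0,0.042,0.304],[0,0.042,0.304]],"twist":[[0,0,0],[0,0,0],[0,0,0],[0,0,0],[0,0,0],[0,0,0],[0,0,0],[0,0,0],[0,0,0]],"hand":[0.04,0.04,0.04,0.04,0.04,0.04,0.04,0.04,0.04]}'; python3 g.py C 0 0 -.035 .046
```

```text
time: 24.7
eef_pos: [0.5059, 0.2139, 0.3294]
orientation: [0.482, 0.518, -0.482, 0.518]
ft_force: [0.6, -0.0, -1.5]
opening: 0.0549
time: 25.6
eef_pos: [0.5695, -0.083, 0.3293]
orientation: [0.482, 0.518, -0.481, 0.517]
ft_force: [0.7, 0.0, -1.5]
opening: 0.0549
t 25.6 at [ 0.5695 -0.083   0.3293] chest [-0.     -0.0331  0.3293] F [ 0.7  0.  -1.5] op 0.0549
slide [0.2833, 0.0002, 0.0023] twist [-0.27, -0.08, 0.04]
```

```bash
python3 -m creep '{"slide":[[0.04,0,0.003],[0.08,0,0.003],[0.12,0,0.003],[0.16,0,0.003],[0.2,0,0.003],[0.23,0,0.003],[0.26,0,0.003],[0.275,0,0.003],[0.282,0,0.003],[0.282,0,0.003]],"twist":[[0,0,0],[0,0,0],[0,0,0],[0,0,0],[0,0,0],[0,0,0],[0,0,0],[0,0,0],[0,0,0],[0,0,0]],"hand":[0.04,0.04,0.04,0.04,0.04,0.04,0.04,0.04,0.04,0.04]}'; python3 g.py C 0 0 -.035 .046
python3 -m creep '{"slide":[[0.001,0,0],[0.001,0,0],[0.001,0,0],[-0.03,0,0],[-0.08,0,0],[-0.13,0,0],[-0.18,0,0],[-0.23,0,0],[-0.27,0,0],[-0.28,0,0]],"twist":[[0,0,0],[0,0,0],[0,0,0],[0,0,0],[0,0,0],[0,0,0],[0,0,0],[0,0,0],[0,0,0],[0,0,0]],"hand":[0.04,0.064,0.064,0.064,0.064,0.064,0.064,0.064,0.064,0.064]}'; python3 g.py W 4.5 .61 .345 .325
```

```text
time: 26.6
eef_pos: [0.5702, -0.0865, 0.048]
orientation: [0.481, 0.518, -0.481, 0.518]
ft_force: [-0.0, 0.2, -1.2]
opening: 0.0548
t 26.6 at [ 0.5702 -0.0865  0.048 ] chest [ 0.0003 -0.0366  0.048 ] F [-0.   0.2 -1.2] op 0.0548
slide [0.002, -0.0003, -0.0016] twist [-0.27, -0.03, -0.01]
time: 27.6
eef_pos: [0.5719, -0.0882, 0.3347]
orientation: [0.484, 0.514, -0.48, 0.521]
ft_force: [0.8, 0.8, 0.2]
opening: 0.064
t 27.6 at [ 0.5719 -0.0882  0.3347] chest [ 0.0019 -0.0384  0.3347] F [0.8 0.8 0.2] op 0.064
slide [0.0097, 0.0687, -0.4294] twist [-0.42, 0.11, -0.63]
```

```bash
python3 -m creep '{"slide":[[0,0.005,-0.05],[0,0.01,-0.1],[0,0.02,-0.15],[0,0.03,-0.2],[0,0.04,-0.25],[0,0.05,-0.3],[0,0.06,-0.35],[0.02,0.068,-0.4],[0.05,0.069,-0.429],[0.1,0.069,-0.429]],"twist":[[0,0,0],[0,0,0],[-8.5,0,0],[-17,0,0],[-25.5,0,0],[-34,0,0],[-42.5,0,0],[-51,0,0],[-59.5,0,0],[-60,0,0]],"hand":[0.08,0.08,0.08,0.08,0.08,0.08,0.08,0.08,0.08,0.08]}'
python3 -m creep '{"slide":[[0,0,0],[0,0,0],[0,0,0]],"twist":[[0,0,0],[0,0,0],[0,0,0]],"hand":[0.08,0.08,0.08]}'
python3 - <<'E'
from h import *
s=cam("scene");d=cam("side");w=cam("wrist")
o=np.zeros((600,800,3),np.uint8)
o[:300,:400]=cv2.resize(s["frame"][140:260,180:340],(400,300),interpolation=cv2.INTER_CUBIC);o[:300,400:]=cv2.resize(d["frame"][130:250,200:360],(400,300),interpolation=cv2.INTER_CUBIC)
o[300:,:400]=cv2.resize(s["frame"][260:380,310:470],(400,300),interpolation=cv2.INTER_CUBIC)
o[300:,400:]=cv2.resize(w["frame"],(400,300),interpolation=cv2.INTER_AREA)
cv2.imwrite("pics/j2.png",o)
p=bot.state()["eef_pos"]
print(p,proj(w,"wrist",[p,(.61,.345,.072)])/1.4+[400,300])
E
python3 g.py W 64.5 .61 .345 .036
```

```text
time: 28.6
eef_pos: [0.606, 0.3545, 0.2288]
orientation: [0.157, 0.69, -0.151, 0.69]
ft_force: [0.2, 0.3, -0.6]
opening: 0.0796
time: 28.9
eef_pos: [0.6101, 0.3444, 0.2316]
orientation: [0.16, 0.687, -0.158, 0.69]
ft_force: [-0.3, -0.3, 0.2]
opening: 0.0799
[0.60962895 0.34494053 0.23147343] [[602.4997511  491.16821086]
 [601.07899546 440.2905264 ]]
t 29.1 at [0.6096 0.3449 0.2315] chest [0.0733 0.3904 0.2315] F [-0.4 -0.2 -0.3] op 0.0804
slide [0.1955, -0.0006, -0.0003] twist [-0.5, 0.19, -0.24]
```

View pics/j2.png

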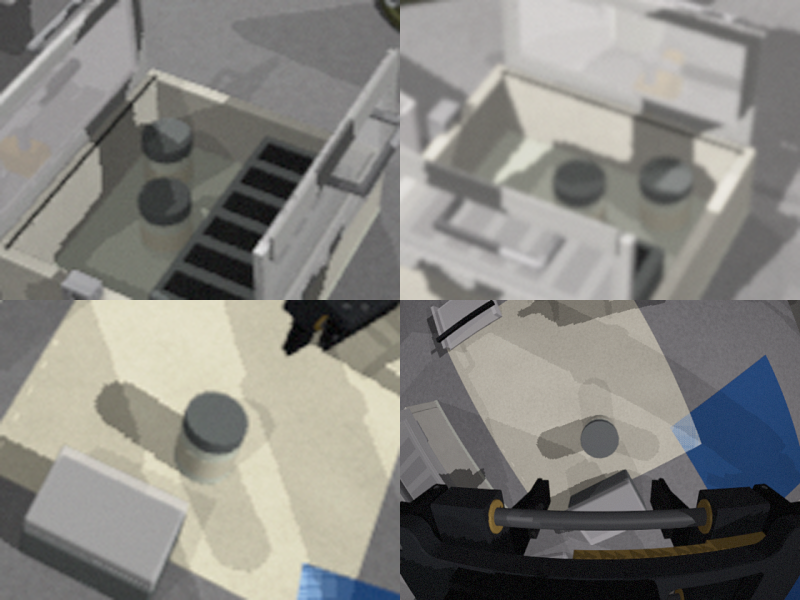

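In the wrist view the cap is at (600,440) against a predicted (601,440). Jars A and B stand upright in the chest.

```bash
python3 -m creep '{"slide":[[0.04,0,0],[0.08,0,0],[0.12,0,0],[0.15,0,0],[0.18,0,0],[0.195,0,0],[0.195,0,0],[0.195,0,0]],"twist":[[0,0,0],[0,0,0],[0,0,0],[0,0,0],[0,0,0],[0,0,0],[0,0,0],[0,0,0]],"hand":[0.08,0.08,0.08,0.08,0.08,0.08,0.08,0.08]}'
python3 -m creep '{"slide":[[0,0,0],[0,0,0],[0,0,0],[0,0,0],[0,0,0]],"twist":[[0,0,0],[0,0,0],[0,0,0],[0,0,0],[0,0,0]],"hand":[0.05,0.04,0.04,0.04,0.04]}'; python3 g.py C 0 .08 -.085 .33
```

```text
time: 29.85
eef_pos: [0.6092, 0.3456, 0.0348]
orientation: [0.159, 0.688, -0.158, 0.69]
ft_force: [0.1, -0.5, 1.1]
opening: 0.0802
time: 30.35
eef_pos: [0.6084, 0.3454, 0.0336]
orientation: [0.159, 0.689, -0.158, 0.689]
ft_force: [1.0, -0.5, 2.7]
opening: 0.0544
t 30.4 at [0.6084 0.3454 0.0336] chest [0.0721 0.391  0.0336] F [ 1.  -0.5  2.7] op 0.0544
slide [-0.2966, -0.4064, 0.2477] twist [59.64, 0.01, -0.07]
```

```bash
python3 -m creep '{"slide":[[-0.03,0,0],[-0.08,0,0],[-0.13,0,0],[-0.18,0,0],[-0.23,0,0],[-0.28,0,0],[-0.296,-0.03,0.018],[-0.296,-0.07,0.043],[-0.296,-0.11,0.067],[-0.296,-0.15,0.091]],"twist":[[0,0,0],[0,0,0],[0,0,0],[8.5,0,0],[17,0,0],[25.5,0,0],[34,0,0],[42.5,0,0],[51,0,0],[59.6,0,0]],"hand":[0.04,0.04,0.04,0.04,0.04,0.04,0.04,0.04,0.04,0.04]}'
python3 g.py C 0 .08 -.085 .33
```

```text
time: 31.35
eef_pos: [0.6239, 0.1686, 0.3284]
orientation: [0.481, 0.518, -0.482, 0.518]
ft_force: [-0.3, 0.1, -2.5]
opening: 0.0546
t 31.4 at [0.6239 0.1686 0.3284] chest [0.0738 0.2135 0.3284] F [-0.3  0.1 -2.5] op 0.0546
slide [-0.0015, 0.0077, 0.2985] twist [-0.29, 0.02, 0.05]
```

```bash
python3 -m creep '{"slide":[[0,0.002,0.05],[0,0.003,0.1],[0,0.004,0.15],[0,0.006,0.2],[0,0.007,0.25],[0,0.007,0.298],[0,0.007,0.298],[0,0.007,0.298]],"twist":[[0,0,0],[0,0,0],[0,0,0],[0,0,0],[0,0,0],[0,0,0],[0,0,0],[0,0,0]],"hand":[0.04,0.04,0.04,0.04,0.04,0.04,0.04,0.04]}'; python3 g.py C 0 .08 -.085 .0425
```

```text
time: 32.15
eef_pos: [0.654, -0.1282, 0.3279]
orientation: [0.481, 0.519, -0.481, 0.518]
ft_force: [0.0, 1.2, -2.4]
opening: 0.0546
t 32.1 at [ 0.654  -0.1282  0.3279] chest [ 0.0807 -0.0848  0.3279] F [ 0.   1.2 -2.4] op 0.0546
slide [0.2854, -0.0001, 0.0003] twist [-0.19, -0.02, 0.11]
```

```bash
python3 -m creep '{"slide":[[0.04,0,0],[0.08,0,0],[0.12,0,0],[0.16,0,0],[0.2,0,0],[0.23,0,0],[0.26,0,0],[0.276,0,0],[0.284,0,0],[0.284,0,0]],"twist":[[0,0,0],[0,0,0],[0,0,0],[0,0,0],[0,0,0],[0,0,0],[0,0,0],[0,0,0],[0,0,0],[0,0,0]],"hand":[0.04,0.04,0.04,0.04,0.04,0.04,0.04,0.04,0.04,0.04]}'; python3 g.py C 0 .08 -.085 .042
python3 -m creep '{"slide":[[0.001,0,0],[0.001,0,0],[0.001,0,0],[-0.03,0,0],[-0.08,0,0],[-0.13,0,0],[-0.18,0,0],[-0.23,0,0],[-0.27,0,0],[-0.28,0,0]],"twist":[[0,0,0],[0,0,0],[0,0,0],[0,0,0],[0,0,0],[0,0,0],[0,0,0],[0,0,0],[0,0,0],[0,0,0]],"hand":[0.04,0.064,0.064,0.064,0.064,0.064,0.064,0.064,0.064,0.064]}'; python3 g.py C -90 -.06 -.19 .32 -90 -.06 -.19 .2
```

```text
time: 33.15
eef_pos: [0.6555, -0.1248, 0.0456]
orientation: [0.48, 0.519, -0.479, 0.52]
ft_force: [0.6, 0.3, -2.0]
opening: 0.0547
t 33.1 at [ 0.6555 -0.1248  0.0456] chest [ 0.0824 -0.0815  0.0456] F [ 0.6  0.3 -2. ] op 0.0547
slide [0.0036, -0.0025, 0.0035] twist [0.13, -0.03, -0.07]
time: 34.15
eef_pos: [0.6567, -0.1266, 0.3327]
orientation: [0.482, 0.516, -0.478, 0.523]
ft_force: [-0.1, 0.3, 0.2]
opening: 0.0639
t 34.1 at [ 0.6567 -0.1266  0.3327] chest [ 0.0834 -0.0833  0.3327] F [-0.1  0.3  0.2] op 0.0639
slide [0.0114, -0.1436, 0.1066] twist [90.03, -0.39, -0.62]
slide [0.1314, -0.145, 0.1063] twist [90.03, -0.39, -0.62]
```

```bash
python3 -m creep '{"slide":[[0,-0.02,0.01],[0,-0.04,0.02],[0,-0.06,0.03],[0,-0.08,0.05],[0,-0.1,0.07],[0,-0.12,0.09],[0,-0.144,0.105],[0,-0.144,0.105],[0,-0.144,0.105],[0,-0.144,0.105]],"twist":[[8.5,0,0],[17,0,0],[25.5,0,0],[34,0,0],[42.5,0,0],[51,0,0],[59.5,0,0],[68,0,0],[76.5,0,0],[85,0,0]],"hand":[0.03,0.03,0.03,0.03,0.03,0.03,0.03,0.03,0.03,0.03]}'
python3 -m creep '{"slide":[[0.03,0,0],[0.05,0,0],[0.07,0,0],[0.07,0,0],[0.07,0,0]],"twist":[[5,0,0],[5,0,0],[5,0,0],[5,0,0],[5,0,0]],"hand":[0.03,0.03,0.03,0.03,0.03]}'
python3 - <<'E'
from h import *
s=cam("scene");d=cam("side");w=cam("wrist")
o=np.zeros((600,800,3),np.uint8)
o[:300,:400]=cv2.resize(s["frame"][140:260,180:340],(400,300),interpolation=cv2.INTER_CUBIC);o[:300,400:]=cv2.resize(d["frame"][130:250,200:360],(400,300),interpolation=cv2.INTER_CUBIC)
o[300:,:400]=cv2.resize(s["frame"],(400,300))
o[300:,400:]=cv2.resize(w["frame"],(400,300),interpolation=cv2.INTER_AREA)
cv2.imwrite("pics/j3.png",o)
E
python3 g.py C -90 -.06 -.193 .196
```

```text
time: 35.15
eef_pos: [0.5191, -0.2423, 0.3251]
orientation: [0.705, 0.056, -0.705, 0.056]
ft_force: [0.3, 0.2, 0.4]
opening: 0.0301
time: 35.65
eef_pos: [0.5194, -0.2421, 0.2553]
orientation: [0.707, 0.028, -0.707, 0.028]
ft_force: [0.2, -0.2, 0.7]
opening: 0.0303
t 35.8 at [ 0.5201 -0.2425  0.2565] chest [-0.0618 -0.1882  0.2565] F [-1.3  0.1  0.3] op 0.0299
slide [0.0605, 0.0047, -0.0016] twist [0.03, -0.13, -0.06]
```

View pics/j3.png

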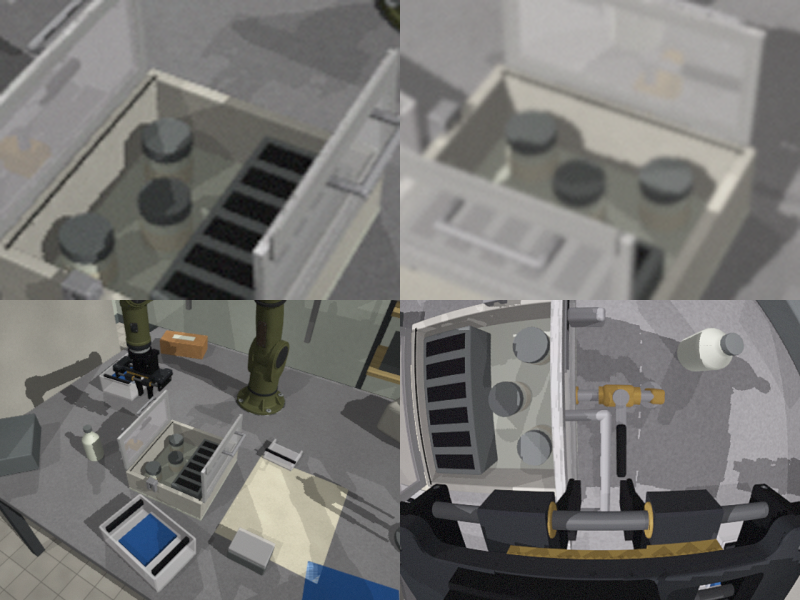

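All three jars stand upright in the free half. The bar, at column 606 in the wrist view, lies between the fingers, so I'm gripping it and closing the passive leaf.

```bash
python3 -m creep '{"slide":[[0.03,0.004,0],[0.05,0.004,0],[0.06,0.004,0],[0.06,0.004,0],[0.06,0.004,0],[0.06,0.004,0],[0.06,0.004,0],[0.06,0.004,0],[0.06,0.004,0]],"twist":[[0,0,0],[0,0,0],[0,0,0],[0,0,0],[0,0,0],[0,0,0],[0,0,0],[0,0,0],[0,0,0]],"hand":[0.03,0.03,0.03,0.03,0.03,0,0,0,0]}'; python3 g.py C -90 -.06 -.193 .196
python3 - <<'E'
# arc closing from gripped position; hinge (y -.145, z .0955)
from h import *
CH=(.567,-.05,.078)
p=bot.state()["eef_pos"];q=R.from_euler("z",-CH[2]).apply(p-[CH[0],CH[1],0]);u=q[1]+.145;v=q[2]+.0187-.0955
r=np.hypot(u,v);a=np.arctan2(v,u);t0=a-np.arctan2(44,118);print("r",r,"theta",t0)
for t in np.r_[np.arange(1.5,0,-.15),0]:
    b=t+np.arctan2(44,118);print(round(t,2),"tool x",round(-(.126*np.sin(b)-v),4),"tool y",round(-(.126*np.cos(b)-u),4))
E
```

```text
time: 36.7
eef_pos: [0.5202, -0.2471, 0.1958]
orientation: [0.707, 0.027, -0.706, 0.028]
ft_force: [1.0, -1.8, 1.7]
opening: 0.0087
t 36.7 at [ 0.5202 -0.2471  0.1958] chest [-0.0621 -0.1928  0.1958] F [ 1.  -1.8  1.7] op 0.0087
slide [-0.0002, 0.0002, -0.0021] twist [0.01, -0.09, -0.1]
r 0.12827084365523428 theta 1.5958710466238715
1.5 tool x -0.0019 tool y -0.0123
1.35 tool x -0.0058 tool y -0.0307
1.2 tool x -0.007 tool y -0.0496
1.05 tool x -0.0053 tool y -0.0684
0.9 tool x -0.0008 tool y -0.0867
0.75 tool x 0.0063 tool y -0.1042
0.6 tool x 0.016 tool y -0.1204
0.45 tool x 0.028 tool y -0.135
0.3 tool x 0.0421 tool y -0.1476
0.15 tool x 0.0579 tool y -0.158
0.0 tool x 0.075 tool y -0.1659
```

```bash
python3 -m creep '{"slide":[[-0.003,-0.012,0],[-0.007,-0.031,0],[-0.008,-0.05,0],[-0.006,-0.068,0],[-0.002,-0.087,0],[0.002,-0.096,0],[0.006,-0.104,0],[0.011,-0.112,0],[0.016,-0.12,0],[0.016,-0.12,0]],"twist":[[0,0,0],[0,0,0],[0,0,0],[0,0,0],[0,0,0],[0,0,0],[0,0,0],[0,0,0],[0,0,0],[0,0,0]],"hand":[0,0,0,0,0,0,0,0,0,0]}'
python3 -m creep '{"slide":[[0.006,-0.0075,0],[0.012,-0.0146,0],[0.019,-0.021,0],[0.026,-0.0272,0],[0.034,-0.0325,0],[0.042,-0.0376,0],[0.05,-0.042,0],[0.059,-0.0455,0],[0.061,-0.0455,0],[0.062,-0.0455,0]],"twist":[[0,0,0],[0,0,0],[0,0,0],[0,0,0],[0,0,0],[0,0,0],[0,0,0],[0,0,0],[0,0,0],[0,0,0]],"hand":[0,0,0,0,0,0,0,0,0,0]}'; python3 g.py C -90 -.06 -.027 .121
```

```text
time: 37.7
eef_pos: [0.5112, -0.1246, 0.1787]
orientation: [0.707, 0.029, -0.706, 0.028]
ft_force: [4.1, 2.9, -1.0]
opening: 0.0089
time: 38.7
eef_pos: [0.5081, -0.0823, 0.1201]
orientation: [0.708, 0.027, -0.705, 0.028]
ft_force: [-4.6, -2.8, 25.4]
opening: 0.009
t 38.7 at [ 0.5081 -0.0823  0.1201] chest [-0.0613 -0.0276  0.1201] F [-4.6 -2.8 25.4] op 0.009
slide [-0.0009, -0.0006, -0.0013] twist [-0.01, -0.17, -0.09]
```

```bash
python3 -m creep '{"slide":[[-0.002,0,0],[-0.002,0,0],[-0.002,0,0],[-0.04,0,0],[-0.08,0,0],[-0.1,0,0],[-0.1,0,0]],"twist":[[0,0,0],[0,0,0],[0,0,0],[0,0,0],[0,0,0],[-8.5,0,0],[-17,0,0]],"hand":[0.0,0.03,0.03,0.03,0.03,0.03,0.03]}'; python3 g.py C 0 .0815 -.035 .18 0 .0815 -.035 .118
```

```text
time: 39.4
eef_pos: [0.5072, -0.0807, 0.219]
orientation: [0.695, 0.134, -0.694, 0.134]
ft_force: [0.2, 1.0, -0.6]
opening: 0.0298
t 39.4 at [ 0.5072 -0.0807  0.219 ] chest [-0.0621 -0.026   0.219 ] F [ 0.2  1.  -0.6] op 0.0298
slide [0.0393, 0.0515, -0.1342] twist [-72.6, -0.08, -0.09]
slide [0.1013, 0.0515, -0.1341] twist [-72.6, -0.08, -0.09]
```

```bash
python3 -m creep '{"slide":[[0,0.01,-0.03],[0,0.02,-0.06],[0,0.03,-0.09],[0,0.04,-0.12],[0,0.0515,-0.134],[0.01,0.0515,-0.134],[0.02,0.0515,-0.134],[0.03,0.0515,-0.134],[0.039,0.0515,-0.134],[0.039,0.0515,-0.134]],"twist":[[-8.5,0,0],[-17,0,0],[-25.5,0,0],[-34,0,0],[-42.5,0,0],[-51,0,0],[-59.5,0,0],[-68,0,0],[-72.6,0,0],[-72.6,0,0]],"hand":[0.05,0.05,0.05,0.05,0.05,0.05,0.05,0.05,0.05,0.05]}'; python3 g.py C 0 .0815 -.035 .118
```

```text
time: 40.4
eef_pos: [0.6475, -0.0793, 0.1742]
orientation: [0.48, 0.52, -0.483, 0.515]
ft_force: [0.1, -0.3, -0.7]
opening: 0.05
t 40.4 at [ 0.6475 -0.0793  0.1742] chest [ 0.078  -0.0355  0.1742] F [ 0.1 -0.3 -0.7] op 0.05
slide [0.0561, 0.0039, -0.0004] twist [-0.35, -0.1, 0.44]
```

```bash
python3 -m creep '{"slide":[[0.02,0.004,0],[0.04,0.004,0],[0.056,0.004,0],[0.056,0.004,0],[0.056,0.004,0],[0.056,0.004,0],[0.056,0.004,0],[0.056,0.004,0],[0.056,0.004,0]],"twist":[[0,0,0],[0,0,0],[0,0,0],[0,0,0],[0,0,0],[0,0,0],[0,0,0],[0,0,0],[0,0,0]],"hand":[0.05,0.05,0.05,0.045,0.0,0.0,0.0,0.0,0.0]}';python3 g.py C 0 .106 -.035 .118
```

```text
time: 41.3
eef_pos: [0.6539, -0.0797, 0.1226]
orientation: [0.482, 0.518, -0.482, 0.517]
ft_force: [-1.7, 0.4, 3.2]
opening: 0.0137
t 41.3 at [ 0.6539 -0.0797  0.1226] chest [ 0.0843 -0.0364  0.1226] F [-1.7  0.4  3.2] op 0.0137
slide [0.0046, 0.0216, -0.0015] twist [-0.37, 0.01, 0.03]
```

```bash
python3 -m creep '{"slide":[[0,0.005,0],[0,0.01,0],[0,0.015,0],[0,0.02,0],[0,0.023,0],[0,0.025,0],[0,0.025,0],[0,0.025,0]],"twist":[[0,0,0],[0,0,0],[0,0,0],[0,0,0],[0,0,0],[0,0,0],[0,0,0],[0,0,0]],"hand":[0,0,0,0,0,0,0,0]}'; python3 g.py C 0 .106 -.035 .118
```

```text
time: 42.1
eef_pos: [0.6767, -0.0781, 0.1225]
orientation: [0.48, 0.519, -0.483, 0.516]
ft_force: [-12.7, 0.4, 10.5]
opening: 0.0137
t 42.1 at [ 0.6767 -0.0781  0.1225] chest [ 0.1072 -0.0365  0.1225] F [-12.7   0.4  10.5] op 0.0137
slide [0.0045, -0.0012, -0.0015] twist [-0.38, -0.02, 0.36]
```

```bash
python3 -m creep '{"slide":[[0,0.022,0],[0,0.022,0],[0,0.022,0],[-0.04,0.022,0],[-0.09,0.022,0],[-0.14,0.022,0],[-0.18,0.022,0],[-0.2,0.022,0],[-0.2,0.022,0]],"twist":[[0,0,0],[0,0,0],[0,0,0],[0,0,0],[0,0,0],[8.5,0,0],[17,0,0],[25.5,0,0],[25.5,0,0]],"hand":[0.0,0.04,0.04,0.04,0.04,0.04,0.04,0.03,0.03]}'; python3 g.py C -90 -.03 .1825 .27 -90 -.03 .1825 .199
```

```text
time: 43.0
eef_pos: [0.7037, -0.0762, 0.3263]
orientation: [0.587, 0.396, -0.582, 0.4]
ft_force: [0.8, -0.0, 0.5]
opening: 0.0328
t 43.0 at [ 0.7037 -0.0762  0.3263] chest [ 0.1342 -0.0368  0.3263] F [ 0.8 -0.   0.5] op 0.0328
slide [0.0545, -0.2441, -0.1253] twist [64.08, -0.4, -0.36]
slide [0.1255, -0.2447, -0.1251] twist [64.08, -0.4, -0.36]
```

My last call shifted 22 mm further along x than intended, pressing the thumb-piece against its home stop. I'll check the bolt in the next picture. Now to the active handle.

```bash
python3 -m creep '{"slide":[[0,-0.03,-0.015],[0,-0.06,-0.03],[0,-0.09,-0.045],[0,-0.12,-0.06],[0,-0.16,-0.08],[0,-0.2,-0.1],[0,-0.245,-0.125],[0.02,-0.245,-0.125],[0.05,-0.245,-0.125],[0.05,-0.245,-0.125]],"twist":[[8.5,0,0],[17,0,0],[25.5,0,0],[34,0,0],[42.5,0,0],[51,0,0],[59.5,0,0],[64,0,0],[64,0,0],[64,0,0]],"hand":[0.03,0.03,0.03,0.03,0.03,0.03,0.03,0.03,0.03,0.03]}'
python3 -m creep '{"slide":[[0,0,0],[0,0,0]],"twist":[[0,0,0],[0,0,0]],"hand":[0.03,0.03]}'
python3 - <<'E'
from h import *
s=cam("scene");d=cam("side");w=cam("wrist")
o=np.zeros((600,800,3),np.uint8)
o[:300,:400]=cv2.resize(s["frame"][150:270,170:330],(400,300),interpolation=cv2.INTER_CUBIC);o[:300,400:]=cv2.resize(w["frame"][100:340,120:440],(400,300),interpolation=cv2.INTER_CUBIC)
o[300:,:400]=cv2.resize(d["frame"][130:250,190:350],(400,300),interpolation=cv2.INTER_CUBIC)
o[300:,400:]=cv2.resize(w["frame"],(400,300),interpolation=cv2.INTER_AREA)
cv2.imwrite("pics/j4.png",o)
E
python3 g.py C -90 -.03 .1825 .199
```

```text
time: 44.0
eef_pos: [0.5159, 0.1294, 0.2664]
orientation: [-0.703, -0.029, 0.709, -0.031]
ft_force: [-0.5, 0.5, -0.5]
opening: 0.03
time: 44.2
eef_pos: [0.5195, 0.1293, 0.2728]
orientation: [0.707, 0.029, -0.706, 0.028]
ft_force: [-0.2, 0.3, -0.1]
opening: 0.0302
t 44.4 at [0.5195 0.1294 0.2731] chest [-0.0334  0.1826  0.2731] F [0.5 0.1 0.1] op 0.03
slide [0.0741, 0.0001, -0.0032] twist [0.13, -0.12, 0.02]
```

View pics/j4.png

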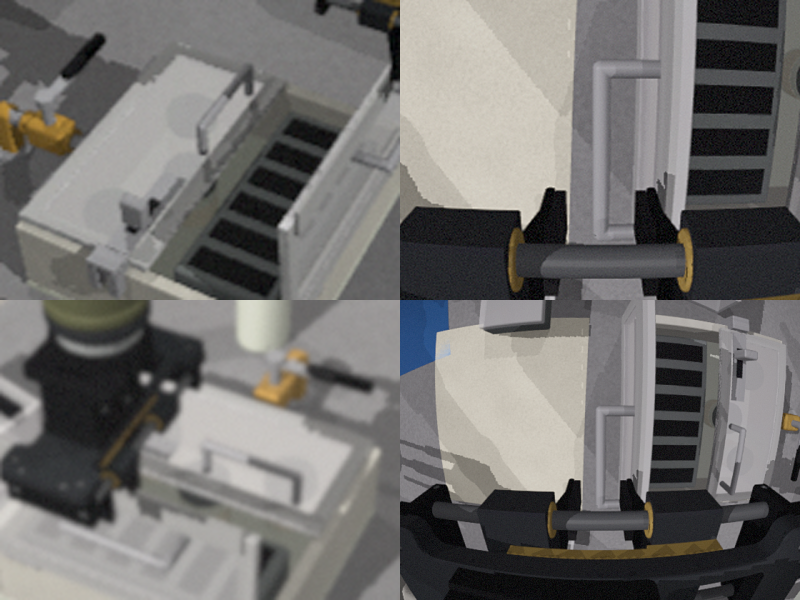

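The passive leaf is down and the thumb-piece is at the strike end. The active bar spans about (600,68)–(603,232) in the crop. I'll check that against the projection.

```bash
python3 - <<'E'
from h import *
w=cam("wrist");CH=(.567,-.05,.078)
print(proj(w,"wrist",chest(CH,[(a,.1825,.2177) for a in(-.085,-.08,.02,.025)])).round(1).tolist(),"obs near (281,285) far (280,154)")
print("thumb",proj(w,"wrist",chest(CH,[(.105,-.035,.1385),(.081,-.035,.1385)])).round(0).tolist(), "obs", [(742-400)*1.4,(352-300)*1.4])
E
```

```text
[[278.3, 293.7], [278.3, 288.1], [278.2, 156.5], [278.2, 149.1]] obs near (281,285) far (280,154)
thumb [[489.0, 76.0], [489.0, 98.0]] obs [478.79999999999995, 72.8]
```

Bar and thumb match the model, and the bolt is home. I'll grip and close the active leaf.

```bash
python3 -m creep '{"slide":[[0.03,0,-0.003],[0.06,0,-0.003],[0.074,0,-0.003],[0.074,0,-0.003],[0.074,0,-0.003],[0.074,0,-0.003],[0.074,0,-0.003],[0.074,0,-0.003],[0.074,0,-0.003]],"twist":[[0,0,0],[0,0,0],[0,0,0],[0,0,0],[0,0,0],[0,0,0],[0,0,0],[0,0,0],[0,0,0]],"hand":[0.03,0.03,0.03,0.03,0.03,0,0,0,0]}'
python3 - <<'E'
from h import *
CH=(.567,-.05,.078)
p=bot.state()["eef_pos"];q=R.from_euler("z",-CH[2]).apply(p-[CH[0],CH[1],0]);u=.145-q[1];v=q[2]+.0187-.0955
r=np.hypot(u,v);a=np.arctan2(v,u);t0=a-np.arctan2(44,118);print("r",r,"theta",t0,q)
for t in np.r_[np.arange(1.5,0,-.15),0]:
    b=t+np.arctan2(44,118);print(round(t,2),"tool x",round(-(.126*np.sin(b)-v),4),"tool y",round((.126*np.cos(b)-u),4))
E
```

```text
time: 45.3
eef_pos: [0.5221, 0.1296, 0.1987]
orientation: [0.707, 0.028, -0.706, 0.028]
ft_force: [-0.1, -1.0, 2.0]
opening: 0.0091
r 0.12754002802949 theta 1.5131687746926883 [-0.03080741  0.18260345  0.19867058]
1.5 tool x 0.001 tool y 0.002
1.35 tool x -0.003 tool y 0.0205
1.2 tool x -0.0041 tool y 0.0394
1.05 tool x -0.0024 tool y 0.0582
0.9 tool x 0.002 tool y 0.0765
0.75 tool x 0.0092 tool y 0.094
0.6 tool x 0.0189 tool y 0.1102
0.45 tool x 0.0309 tool y 0.1248
0.3 tool x 0.0449 tool y 0.1374
0.15 tool x 0.0607 tool y 0.1478
0.0 tool x 0.0778 tool y 0.1557
```

```bash
python3 -m creep '{"slide":[[-0.003,0.01,0],[-0.005,0.021,0],[-0.0055,0.039,0],[-0.004,0.058,0],[0.001,0.076,0],[0.004,0.085,0],[0.009,0.094,0],[0.014,0.102,0],[0.019,0.11,0],[0.019,0.11,0]],"twist":[[0,0,0],[0,0,0],[0,0,0],[0,0,0],[0,0,0],[0,0,0],[0,0,0],[0,0,0],[0,0,0],[0,0,0]],"hand":[0,0,0,0,0,0,0,0,0,0]}'
python3 -m creep '{"slide":[[0.006,0.0075,0],[0.012,0.0146,0],[0.019,0.021,0],[0.026,0.0272,0],[0.034,0.0325,0],[0.042,0.0376,0],[0.05,0.042,0],[0.059,0.0455,0],[0.061,0.0455,0],[0.062,0.0455,0]],"twist":[[0,0,0],[0,0,0],[0,0,0],[0,0,0],[0,0,0],[0,0,0],[0,0,0],[0,0,0],[0,0,0],[0,0,0]],"hand":[0,0,0,0,0,0,0,0,0,0]}'; python3 g.py C -90 -.03 .027 .121
```

```text
time: 46.3
eef_pos: [0.5303, 0.0176, 0.1788]
orientation: [-0.706, -0.027, 0.707, -0.028]
ft_force: [-0.2, -4.6, 1.4]
opening: 0.0089
time: 47.3
eef_pos: [0.5338, -0.0262, 0.1175]
orientation: [-0.706, -0.028, 0.707, -0.029]
ft_force: [-8.7, -2.7, 14.7]
opening: 0.0089
t 47.3 at [ 0.5338 -0.0262  0.1175] chest [-0.0313  0.0263  0.1175] F [-8.7 -2.7 14.7] op 0.0089
slide [-0.0035, -0.0007, -0.0013] twist [0.11, 0.06, -0.06]
```

```bash
python3 -m creep '{"slide":[[0.003,0,0],[0.003,0,0],[0,0,0],[0,0,0],[0,0,0],[-0.04,0,0],[-0.08,0,0],[-0.12,0,0],[-0.14,0,0],[-0.14,0,0]],"twist":[[0,0,0],[0,0,0],[0,0,0],[0,0,0],[0,0,0],[0,0,0],[0,0,0],[0,0,0],[0,0,0],[0,0,0]],"hand":[0.0,0.0,0.03,0.03,0.03,0.03,0.03,0.03,0.03,0.03]}'
python3 - <<'E'
from h import *
s=cam("scene");f=cv2.imread("pics/scene0.png")
CH=(.567,-.05,.078)
for u,z in(((121,182),.15),((133,222),0.0)):
    p=onz(s,"scene",u,z);print(p.round(3),R.from_euler("z",-CH[2]).apply(p-[CH[0],CH[1],0]).round(3))
cv2.imwrite("pics/v0.png",cv2.resize(s["frame"][150:270,160:320],(800,600),interpolation=cv2.INTER_CUBIC))
E
python3 g.py C -90 -.085 -.215 .257 -90 -.085 -.215 .086
```

```text
time: 48.3
eef_pos: [0.5364, -0.0248, 0.26]
orientation: [0.709, 0.029, -0.704, 0.029]
ft_force: [-0.6, 0.1, 0.4]
opening: 0.0302
[ 0.687 -0.394  0.15 ] [ 0.093 -0.352  0.15 ]
[ 0.69  -0.394 -0.   ] [ 0.096 -0.352 -0.   ]
t 48.4 at [ 0.5351 -0.0248  0.2576] chest [-0.0298  0.0276  0.2576] F [-0.3 -0.2 -1.1] op 0.0299
slide [0.0004, 0.2424, 0.0559] twist [0.18, -0.16, 0.0]
slide [0.1714, 0.2424, 0.0564] twist [0.18, -0.16, 0.0]
```

View pics/v0.png

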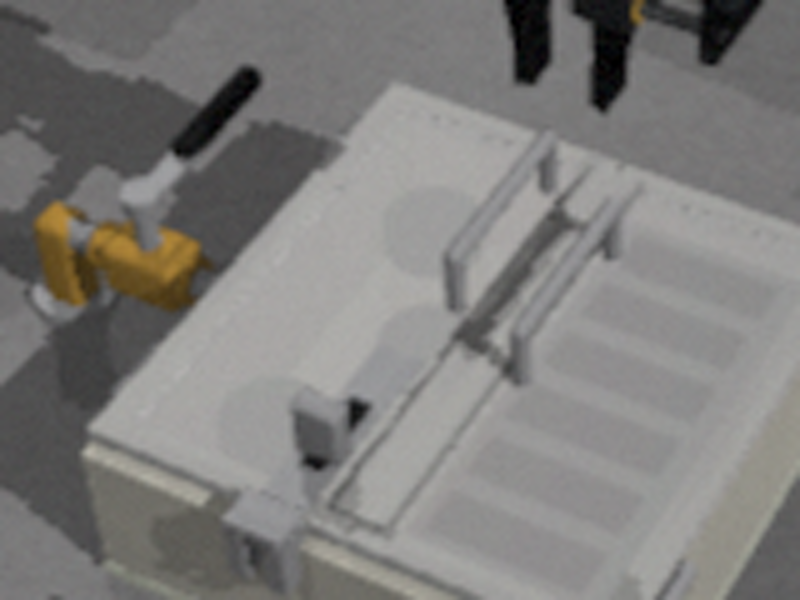

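In this view both leaves lie flat, the bolt thumb-piece is at the strike end, and three jars show through the passive leaf. The lever grip runs from (182,150) to (250,76). That was my 16th and last picture, so from here the checks are numerical.

```bash
python3 - <<'E'
from h import *
s=cam("scene");w=cam("wrist")
print("obs",[(160+182/5,150+150/5),(160+250/5,150+76/5)])
for CH in((.567,-.05,.078),(.563,-.052,.079)):print(proj(s,"scene",chest(CH,[(-.037,-.215,.1045),(-.115,-.215,.1045)])).round(1).tolist())
E
python3 -m creep '{"slide":[[0,0.05,0.01],[0,0.1,0.02],[0,0.15,0.035],[0,0.2,0.05],[0,0.242,0.056],[0.03,0.242,0.056],[0.06,0.242,0.056],[0.08,0.242,0.056],[0.08,0.242,0.056],[0.08,0.242,0.056]],"twist":[[0,0,0],[0,0,0],[0,0,0],[0,0,0],[0,0,0],[0,0,0],[0,0,0],[0,0,0],[0,0,0],[0,0,0]],"hand":[0.045,0.045,0.045,0.045,0.045,0.045,0.045,0.045,0.045,0.045]}'; python3 g.py C -90 -.085 -.215 .088
```

```text
obs [(196.4, 180.0), (210.0, 165.2)]
[[196.1, 181.5], [211.7, 165.0]]
[[196.4, 180.5], [211.9, 164.0]]
time: 49.45
eef_pos: [0.4972, -0.2706, 0.1759]
orientation: [-0.706, -0.029, 0.707, -0.028]
ft_force: [-0.2, 0.9, 0.4]
opening: 0.0451
t 49.5 at [ 0.4972 -0.2706  0.1759] chest [-0.0868 -0.2145  0.1759] F [-0.2  0.9  0.4] op 0.0451
slide [0.0879, 0.0006, -0.002] twist [0.15, 0.12, 0.04]
```

```bash
python3 -m creep '{"slide":[[0.03,0,-0.002],[0.06,0,-0.002],[0.088,0,-0.002],[0.088,0,-0.002],[0.088,0,-0.002],[0.088,0,-0.002],[0.088,0,-0.002],[0.088,0,-0.002],[0.088,0,-0.002]],"twist":[[0,0,0],[0,0,0],[0,0,0],[0,0,0],[0,0,0],[0,0,0],[0,0,0],[0,0,0],[0,0,0]],"hand":[0.045,0.045,0.045,0.045,0.02,0,0,0,0]}'; python3 g.py C -90 -.085 -.215 .088 -78.75 -.0834 -.2316 .088 -67.5 -.0785 -.2475 .088 -56.25 -.0707 -.2622 .088 -45 -.0601 -.2751 .088
```

```text
time: 50.35
eef_pos: [0.5004, -0.2717, 0.0901]
orientation: [0.707, 0.028, -0.706, 0.029]
ft_force: [1.0, -0.6, 3.3]
opening: 0.0136
t 50.4 at [ 0.5004 -0.2717  0.0901] chest [-0.0837 -0.2158  0.0901] F [ 1.  -0.6  3.3] op 0.0136
slide [0.0021, -0.0008, 0.0013] twist [0.12, -0.11, -0.1]
slide [0.0021, 0.0158, -0.0003] twist [-11.13, -0.1, -0.11]
slide [0.0021, 0.0317, -0.0051] twist [-22.38, -0.09, -0.12]
slide [0.0022, 0.0464, -0.0129] twist [-33.63, -0.08, -0.12]
slide [0.0022, 0.0593, -0.0235] twist [-44.88, -0.07, -0.13]
```

```bash
python3 -m creep '{"slide":[[0,0.008,-0.0005],[0,0.0165,-0.0015],[0,0.0245,-0.0035],[0,0.0323,-0.0063],[0,0.0395,-0.01],[0,0.047,-0.0142],[0,0.0533,-0.019],[0,0.0595,-0.0247],[0,0.0595,-0.0247],[0,0.0595,-0.0247]],"twist":[[-5.6,0,0],[-11.2,0,0],[-16.9,0,0],[-22.5,0,0],[-28.1,0,0],[-33.7,0,0],[-39.4,0,0],[-45,0,0],[-45,0,0],[-45,0,0]],"hand":[0,0,0,0,0,0,0,0,0,0]}'; python3 - <<'E'
from h import *
CH=(.567,-.05,.078);s=bot.state();q=R.from_euler("z",-CH[2]).apply(s["eef_pos"]-[CH[0],CH[1],0])
ty=R.from_quat(s["orientation"]).apply([0,1,0]);print("angle by pos",np.degrees(np.arctan2(-(q[1]+.215),-q[0])),"by tool",np.degrees(np.arctan2(ty[1],ty[0])-CH[2])+90,"F",s["ft_force"].round(1))
E
```

```text
time: 51.35
eef_pos: [0.5296, -0.3295, 0.0901]
orientation: [0.643, 0.295, -0.642, 0.297]
ft_force: [1.2, -3.8, 5.2]
opening: 0.0135
angle by pos 45.8224988558747 by tool 44.9612370709269 F [ 1.2 -3.8  5.2]
```

Now release and rise clear, then check the lever angle in the image numerically.

```bash
python3 -m creep '{"slide":[[0,0,0],[0,0,0],[0,0,0],[0,0,0],[-0.03,0,0],[-0.07,0,0],[-0.12,0,0],[-0.17,0,0],[-0.2,0,0],[-0.2,0,0]],"twist":[[0,0,0],[0,0,0],[0,0,0],[0,0,0],[0,0,0],[0,0,0],[0,0,0],[0,0,0],[0,0,0],[0,0,0]],"hand":[0.03,0.045,0.045,0.045,0.045,0.045,0.045,0.045,0.045,0.045]}'
python3 g.py W 0 .55 .1 .3
python3 -m creep '{"slide":[[-0.03,-0.03,0.03],[-0.06,-0.06,0.06],[-0.08,-0.1,0.08],[-0.08,-0.14,0.1],[-0.08,-0.17,0.12],[-0.08,-0.17,0.12]],"twist":[[0,0,0],[0,0,0],[0,0,0],[0,0,0],[0,0,0],[0,0,0]],"hand":[0.045,0.045,0.045,0.045,0.045,0.045]}'
cat > chk.py <<'E'
from h import *
CH=(.567,-.05,.078)
print(bot.state()["time"],bot.state()["eef_pos"].round(3),bot.state()["ft_force"].round(1))
for n in("scene","side"):
    c=cam(n);cv2.imwrite(f"pics/end_{n}.png",c["frame"]);g=c["frame"].max(axis=2)
    best=[]
    for a in range(0,91,3):
        t=np.radians(a);r=np.linspace(.045,.112,25)
        q=proj(c,n,chest(CH,np.c_[-r*np.cos(t),-.215-r*np.sin(t),np.full(25,.109)]))
        best.append((cv2.remap(g,q[:,0].astype(np.float32),q[:,1].astype(np.float32),1).mean().round(1),a))
    print(n,"darkest lever directions",sorted(best)[:6])
# chest lid against the first picture: per-patch shift
a=cv2.imread("pics/scene1.png",0).astype(np.float32);b=cv2.imread("pics/end_scene.png",0).astype(np.float32)
for nm,P in dict(bolt=(.105,-.035,.12),ph=(-.06,-.027,.125),ah=(-.03,.027,.125),strip=(.05,0,.109),tip=None,tray=None,bottle=None).items():
    u,v=proj(cam("scene"),"scene",chest(CH,[P]))[0] if P else dict(tip=(352,350),tray=(397,215),bottle=(130,202))[nm]
    u,v=int(u),int(v);h=13 if P else 30;T=a[v-h:v+h,max(u-h,0):u+h];S=b[v-h-8:v+h+8,u-h-8:u+h+8]
    m=cv2.matchTemplate(S,T,cv2.TM_CCOEFF_NORMED);_,x,_,l=cv2.minMaxLoc(m);print(nm,"corr",round(x,2),"shift px",l[0]-8,l[1]-8)
E
python3 chk.py
```

```text
time: 52.35
eef_pos: [0.5311, -0.3292, 0.2949]
orientation: [0.644, 0.294, -0.64, 0.299]
ft_force: [-0.4, 0.7, -0.5]
opening: 0.0448
t 52.4 at [ 0.5311 -0.3292  0.2949] chest [-0.0576 -0.2755  0.2949] F [-0.4  0.7 -0.5] op 0.0448
slide [-0.0067, -0.2636, -0.3392] twist [-40.39, 0.05, -0.56]
time: 52.95
eef_pos: [0.3174, -0.3098, 0.3694]
orientation: [0.643, 0.295, -0.642, 0.295]
ft_force: [1.2, -0.7, 0.5]
opening: 0.045
52.95 [ 0.317 -0.31   0.369] [ 1.2 -0.7  0.5]
scene darkest lever directions [(np.float64(26.3), 48), (np.float64(26.4), 45), (np.float64(41.3), 42), (np.float64(71.9), 51), (np.float64(92.7), 39), (np.float64(100.2), 87)]
side darkest lever directions [(np.float64(40.6), 42), (np.float64(43.0), 45), (np.float64(57.5), 39), (np.float64(62.4), 48), (np.float64(86.3), 36), (np.float64(92.9), 51)]
bolt corr 0.95 shift px 0 0
ph corr 0.98 shift px 0 0
ah corr 0.97 shift px 0 0
strip corr 0.82 shift px 0 0
tip corr 1.0 shift px 0 0
tray corr 0.87 shift px 0 0
bottle corr 0.98 shift px 0 0
```

The lever reads 45–46° in both cameras. The lid, bolt and bystander patches match the starting picture with no shift. Handing in.

```bash
python3 -c "
from station import bot
print(bot.close_job(), bot.state()['time'])"
```

```text
the job is handed in; nothing more can be done
the job is handed in; nothing more can be done
```

The job is handed in at about 53 s of robot time, with all three reagent jars in the dry chest. No verdict was reported.

**Steps:** I drew the bolt, opened the active leaf and then the passive one, and stood the jars upright in the free half. One jar was knocked aside during the run and I found it again. I then closed the passive leaf, shot the bolt home, closed the active leaf, and turned the lever to 45°.

**Last checks:**
- **Lever:** about 46° in the scene camera and 43° in the side camera; the gripper pose before release gave 45–46°.
- **Chest and bystanders:** the bolt, both handles, the cover strip, tip box, tray and wash bottle showed no shift against the picture taken near the start. The match was weaker for the strip (0.82) and the tray (0.87).
- **Jars:** all three were seen upright with the leaves open, and again as shapes through the closed passive leaf. I did not measure their final positions.

**Disagreements and errors:**
- **Camera positions:** the scene and side cameras disagreed by 5–10 mm on the jars' x. I used the mean, and every grasp held.
- **Last jar:** I released it with the tool about 3 mm higher than planned, so it may have dropped slightly.
- **Bolt:** after shooting it I commanded 22 mm too far in x, briefly pressing the thumb-piece against its home stop. I did not see the peak force, but the fingers' grip should have held it to roughly 30–40 N, and later pictures showed the bolt home.

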